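Close the box with its thin sliding lid

ROBOT

A 6-joint arm with a two-finger parallel gripper is mounted at the origin on the work surface. World frame = base frame: x ahead of the robot, y to its left, z up, the work surface at z = 0. Lengths are in mm, angles in degrees, forces in N, time in s.
With the tool pointing down it reaches from about 300 to 850 mm from the base axis. Payload 4.2 kg.
Tool frame: the origin (TCP) lies on the centre line of the jaws, within the pads' length; the fingertips stand 11 mm ahead of it and the grasp point (between the pads) lies 8 mm behind it; z points along the fingers, y is the direction in which the jaws open and shut (so a half turn about z gives the same grasp; the last joint's range is limited). The gripper opens to 91 mm and grips with 3 to 60 N. Pads are 32 mm wide; open, the fingers measure 118 mm over their backs; the gripper's body (76 mm by 178 mm) begins 60 mm behind the grasp point.
Start: joints at [69.271, 18.312, 89.639, -0, 72.044, -1.146], TCP at [192.733, 541.753, 224.976] pointing down, gripper open.
Joint ranges: [-177.97, 177.97], [-48.28, 115.42], [12.27, 149.76], [-77.06, 257.06], [2.81, 150.46], [-146.56, 146.56]. Speed limits (degrees/s): [147.25, 147.25, 180, 180, 180, 180].

INTERFACE

Orientations are given as [roll, pitch, yaw] about the fixed x, y, z axes, in that order (R = Rz(yaw) Ry(pitch) Rx(roll)).
In Python, from workcell import env, grab_frame gives the robot as it stands. The module is installed in compiled form; this text tells all that it offers.
- The arm moves only by the tool arm_command, never from a script. Its argument "series" is one flat list of numbers, 6 for each row, row after row: the shift along the world's x, y, z each as a share of 400 mm, from -1 to 1, then the turn, a rotation vector about the world's x, y, z each as a share of 45 degrees, from -1 to 1. A call has 1 to 20 rows; each row shifts and turns the commanded pose from where the row before left it; what a row does not reach is not made up. A row lasts 1/12 s, in which the tool goes at most 41.7 mm and 7.16 degrees, less where a joint would pass 70% of its speed; a pose out of reach is approached as far as the arm can. A call with a number of a shift or a turn outside -1 to 1 is refused whole. A call with a gripper value outside its range is refused whole. "hand" is the opening, from 0 (shut) to 1 (fully open), set as the call begins (left out, the last holds). The fingers move at their own pace and stop on an object; "newtons" is the grip in N (left out, the last holds). Time passes only in rows, so rows that do not move let the fingers close. It gives the time, the measured TCP pose, the force and the opening at its end, in the units of the state.
- env.state(): the state, without advancing time (a new reading comes with each control period).
- grab_frame(name): name is "scene" or "top"; returns a dict with "frame" (420x560x3 uint8, red, green, blue), "intrinsics" (3x3 intrinsics, pixels), "R" (3x3) and "t" (3): a world point X has camera coordinates R X + t. Camera axes: x right, y down, z forward; pixel columns grow to the right and rows downward; lengths in mm; the calibration is good to about 2 mm. A picture is of the moment at which its call begins. There is no depth.
- env.job_done(): hands the job in, once; it reports no verdict.
The state is a dict: "time_s": time; "qpos": joint angles; "qvel": joint speeds; "effort": joint torques, N m; "ee_pos": TCP position; "ee_rot": TCP orientation; "force": force on the tool from outside, world axes, zero at the start; "torque": the same for the moment, N m; "gripper_width": finger opening in mm.
Only numpy, scipy, OpenCV 4.12 (cv2) and the standard library are available. Lean on these libraries where they do the work, as an engineer would, in place of code of your own. Each camera call takes 0.05 s, during which the arm holds its last target.

TASK

Close the little wooden box with its thin sliding lid, which lies flat between the guide strips of the raised sanding board, where its sides cannot be gripped. Press it lightly with the fingertips and slide it until its end with the yellow thumb mark hangs about a third out over the open edge of the board, take it there by its two long sides, lift it clear and slide it, marked end last, into the grooves of the box until it is fully home, then let go. Touch it softly: no press or push on it may reach 1.5 kg of hand force (15 N), not even for a moment, do not let it fall, and leave the other things on the bench where they are.

Things in the scene. Friction and masses are not known exactly. Their poses are not given: they have to be found in the camera images.
- lid: the lid: a dark brown flat board 126 x 60 x 3 mm, 22 g, waxed, with a flat round yellow thumb mark 20 mm across on top near one end. Origin: centre of its underside; x along its length, away from the marked end. It starts flat on the hard deck of the sanding board, marked end towards the open edge. A fingertip that meets it faster than a few mm/s already knocks with over 15 N
- lid_notch (a point): middle of the lid's marked short end (lid frame x = -63 mm, half way up its thickness)
- board: the sanding board, fixed to the bench: plywood base 240 (x) x 250 (y) x 18 mm with a raised, waxed deck on it. Deck top 42 mm above the bench, x from -120 to 120 mm, y from -50 to 125 mm; the strip y -125 to -50 mm is a ledge 18 mm high where the plane lies. Origin: centre of its underside, on the bench; x points from the open near end to the stop at the far end
- board_edge (a point): middle of the deck's top edge at its open near end (board frame -120, 37.5, 42 mm), facing the robot, with a 42 mm drop to the bench. Two guide strips, 5 mm high and 20 mm wide, run along x on the deck up to this edge and leave a channel 65 mm wide between them, centred on this point, in which the lid slides
- board_fence (a point): middle of the near foot of the dark stop across the far end of the deck (board frame 98, 37.5, 42 mm); the stop is 22 mm thick and 22 mm high
- box: small open box of pale wood with dowels in it, held in a plywood jig (170 x 116 x 9 mm, dark blocks up to 25 mm high) screwed to the bench: it does not move. Origin: centre of the jig's underside, on the bench; x points from the low open front to the closed rear. Box outside 130 (x -65 to 65 mm) x 78 mm, top 64 mm above the bench
- box_mouth (a point): middle of the low front wall's top edge, in the front face (box frame -65, 0, 54 mm). The lid's underside runs at this height on 54 mm high ledges, along +x, under lips 5 mm higher. Grooves 63 mm apart back to back: 1.5 mm play each side, 2 mm in height; the first 12 mm are eased wider, the lips (y 24 to 39 mm each side, 5 mm thick) begin 16 mm behind the front face, rising a little there
- box_home (a point): middle of the closed rear end where the lid's leading edge stops (box frame 57, 0, 54 mm). Fully home the lid's origin lies at box frame -6, 0, 54 mm and its marked end stands 4 mm proud of the front face
- plane: steel block plane 150 x 45 x 48 mm lying on its cheek on the ledge of the sanding board, 0.6 kg. Origin: centre of its underside. Leave alone
- bin: orange plastic bin 100 x 150 x 60 mm with wooden pins, at the left. Origin: centre of its underside. Leave alone
- mallet: wooden mallet, head 70 x 120 x 55 mm, lying at the right with its 210 mm handle away from the robot. Origin: under the head's centre. Leave alone
- square: try square, dark stock 120 x 22 x 16 mm with a 170 mm steel blade pointing to the right, lying at the right. Origin: under the stock's centre. Leave alone
- glue: white glue bottle, 54 mm across, 150 mm tall, at the left. Origin: centre of its underside. Leave alone
- driver: yellow screwdriver 180 mm long lying on the bench in front of the robot. Leave alone
There are look-alikes about, which are no part of the job. Of the things like the lid, leave any that is pink or purple; of the rest the smaller one is meant.

How it is judged (in metres and radians):
On the way, in this order (a step that is already met when the one before it is completed fails the run):
1. the lid lies flat on the deck with the middle of its marked end at least 22 mm out over the open edge (x of lid_notch in the frame of board below -0.142 m and z of lid in the frame of board between 0.039 and 0.045 m and angle between lid's own z axis and vertical below 0.06 rad and contact force between lid and board above 0.05 N), for 0.2 s.
2. the lid is held by the fingers, lifted at least 10 mm clear of the board (z of lid in the frame of board above 0.052 m and contact force between lid and the fingers above 1 N and contact force between lid and board below 0.05 N and horizontal distance between lid and box above 0.09 m), for 0.2 s.
3. the lid has entered both grooves, marked end last (x of lid in the frame of box between -0.075 and -0.0085 m and horizontal distance between lid_notch and box_mouth below 0.09 m and z of lid in the frame of box between 0.05 and 0.0575 m and angle between the x axis of lid and the x axis of box, either way round below 0.1 rad), for 0.1 s.
At the end, for the whole second after the job is handed in: the lid lies flat in both grooves of the box, marked end at the front, its leading end within 2 mm of the closed rear end, at rest and released (x of lid in the frame of box between -0.008 and -0.003 m and x of lid_notch in the frame of box below -0.06 m and y of lid in the frame of box between -0.004 and 0.004 m and z of lid in the frame of box between 0.051 and 0.0575 m and angle between lid's own z axis and vertical below 0.06 rad and linear speed of lid below 0.02 m/s and contact force between lid and the fingers below 0.05 N); the robot touches nothing.
It fails at once if the lid is pressed on the sanding board with more than 15 N (contact force between lid and board above 15 N).
It fails at once if the lid is pushed against the box with more than 15 N (contact force between lid and box above 15 N).
It fails at once if the lid falls below the deck of the board (height (world z) of lid below 0.033 m).
It fails at once if a bystander is moved by more than 15 mm (distance of any of plane, bin, mallet, square, glue, driver from where it was at the start of the episode above 0.015 m).
It also fails if it takes over 72 s, if anything falls off the work surface, if the arm or the gripper's body presses on something with over 40 N, if the wrist force passes 120 N, or if a joint passes its speed limit or range.

## Working session

There is one attempt and no reset: what is moved stays moved. The work goes in short steps, Python scripts to look and compute and a tool call to move; the robot and the scene stay as the last step left them, time stands still between calls to the robot, and variables do not carry over. Pictures are saved under pics/ and viewed, and the job is handed in when it is done.

Besides the shell and the picture viewer there is one more tool, called after "Call:" as name(argument=value, ...), one argument or row to a line, values as JSON. arm_command: Moves the arm, as the interface text tells. Shift numbers are shares of 400 mm and turn numbers shares of 45 degrees, none past 1 either way. Its arguments: {"type":"object","properties":{"series":{"type":"array"},"hand":{"type":"number"},"newtons":{"type":"number"}},"required":["series"]}

```bash
mkdir -p pics
cat > h.py <<'E'
import numpy as np, cv2
from workcell import env, grab_frame
def grab(name,fn=None):
    g=grab_frame(name); 
    if fn: cv2.imwrite('pics/'+fn,cv2.cvtColor(g['frame'],cv2.COLOR_RGB2BGR))
    return g
def ray(g,uv,z):
    K=np.array(g['intrinsics']);R=np.array(g['R']);t=np.array(g['t'])
    c=-R.T@t; d=R.T@np.linalg.solve(K,np.array([uv[0],uv[1],1.]))
    return c+d*(z-c[2])/d[2]
def proj(g,X):
    p=np.array(g['intrinsics'])@(np.array(g['R'])@np.array(X,float)+np.array(g['t']))
    return p[:2]/p[2]
E
python3 - <<'E'
from h import *
for n in ('scene','top'):
    g=grab(n,n+'0.png'); R=np.array(g['R']); print(n,-R.T@np.array(g['t']),g['intrinsics'],R)
print(env.state())
E
```

```text
scene [ 984.82392021  596.50774622 1206.44647298] [[482.57128811   0.         286.39703775]
 [  0.         482.57128811 202.50255412]
 [  0.           0.           1.        ]] [[-0.71562862  0.69841166 -0.00983976]
 [ 0.58953045  0.59638817 -0.54477059]
 [-0.37460582 -0.39565427 -0.83852739]]
top [ 353.16533046   56.01651712 1273.74249292] [[389.76318596   0.         280.52922349]
 [  0.         389.76318596 208.6481334 ]
 [  0.           0.           1.        ]] [[ 0.00468864 -0.99993891 -0.01000925]
 [-0.99245119 -0.0034264  -0.12259239]
 [ 0.12255061  0.01050848 -0.99240663]]
{'time_s': 0.1, 'qpos': array([ 6.92710965e+01,  1.83467645e+01,  8.96980069e+01, -2.17285398e-04,
        7.20416155e+01, -1.14563580e+00]), 'qvel': array([ 0.05200831, -0.01167062, -0.14391917,  0.01245476,  0.027607  ,
       -0.00895412]), 'effort': array([-3.48387284e-04, -4.13334525e+01, -2.32507879e+01,  7.29398592e-02,
        4.21783724e-02, -5.46757860e-05]), 'ee_pos': array([192.57856008, 541.35533394, 224.22603497]), 'ee_rot': array([-1.79913626e+02, -1.52064392e-03,  1.60416798e+02]), 'force': array([-0.34679612, -0.50462052,  0.3905367 ]), 'torque': array([ 0.02401198, -0.00988196, -0.00088798]), 'gripper_width': 91.61086910132484}
```

View pics/scene0.png

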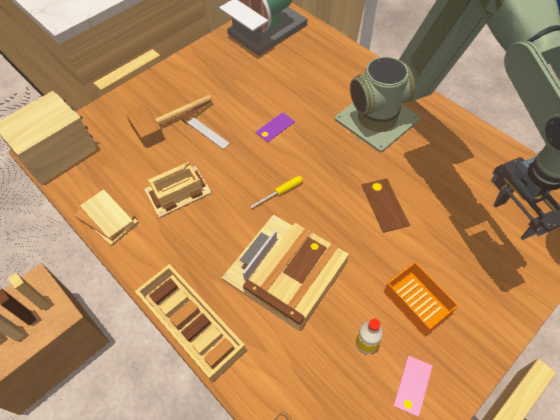

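View pics/top0.png

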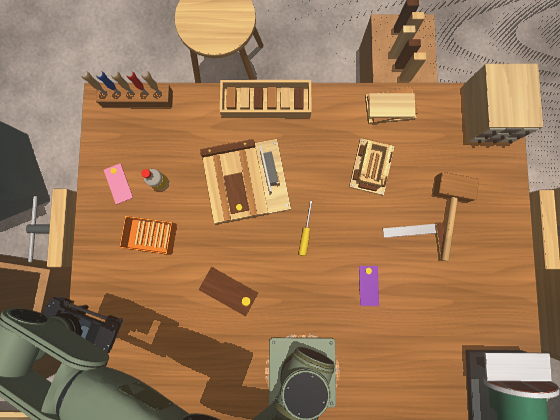

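The lid look-alikes in the top view are:
- dark brown on the board, at (236,190)
- a larger dark brown one on the bench, at (228,292)
- pink, at (117,183)
- purple, at (369,286)

Pink and purple are excluded. The smaller brown one, between the strips, fits the description. I'll confirm that in an enlarged crop.

Run:
```python
from h import *
a=cv2.imread('pics/top0.png')
c=a[130:230,195:295]; d=a[130:230,330:430]
cv2.imwrite('pics/crop0.png',cv2.resize(np.hstack([c,d]),None,fx=4,fy=4,interpolation=cv2.INTER_CUBIC))
b=cv2.imread('pics/scene0.png')
c=b[210:330,215:355]; d=b[150:270,130:250]
cv2.imwrite('pics/crop1.png',cv2.resize(np.hstack([c,d]),None,fx=3,fy=3,interpolation=cv2.INTER_CUBIC))
```

```text
(no output)
```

View pics/crop0.png

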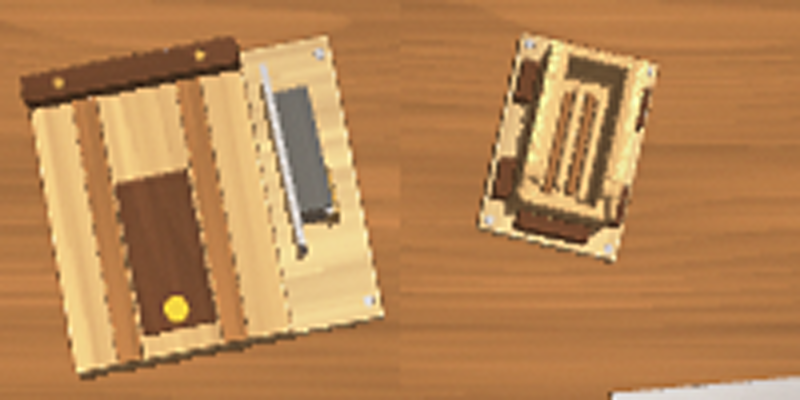

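View pics/crop1.png

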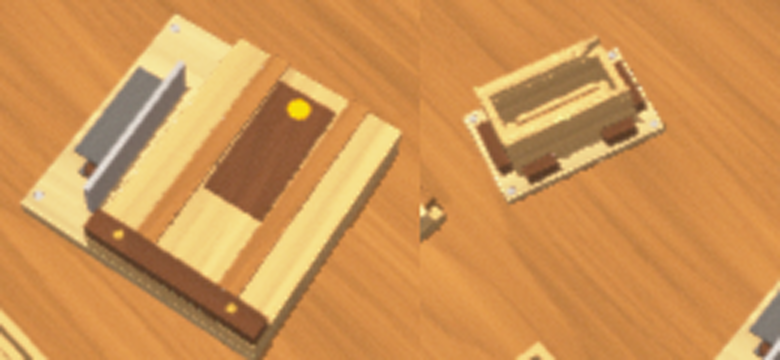

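Run:
```python
from h import *
a=cv2.imread('pics/top0.png'); b=cv2.imread('pics/scene0.png')
d=cv2.resize(a[130:205,340:405],None,fx=7,fy=7,interpolation=cv2.INTER_NEAREST)
cv2.imwrite('pics/boxtop.png',d)
cv2.imwrite('pics/boxsc.png',cv2.resize(b[155:220,135:220],None,fx=8,fy=8,interpolation=cv2.INTER_NEAREST))
```

```text
(no output)
```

View pics/boxtop.png

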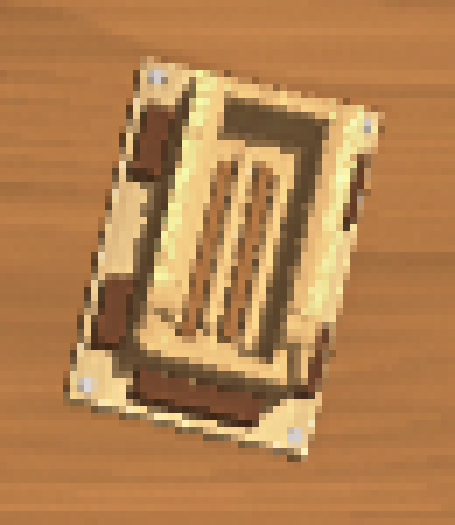

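View pics/boxsc.png

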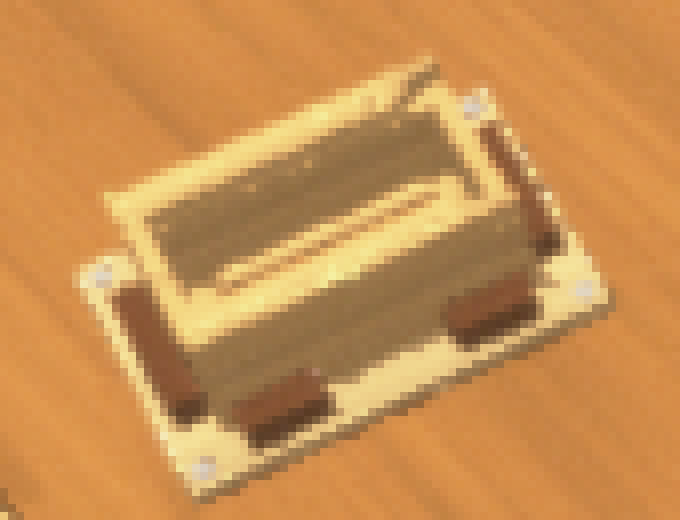

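```bash
cat > m.py <<'E'
from h import *
def lidmask(rgb,roi):
    hsv=cv2.cvtColor(rgb,cv2.COLOR_RGB2HSV)
    x0,y0,x1,y1=roi
    m=np.zeros(rgb.shape[:2],np.uint8)
    m[y0:y1,x0:x1]=((hsv[y0:y1,x0:x1,2]<135)&(hsv[y0:y1,x0:x1,1]>110)).astype(np.uint8)*255
    return m
E
python3 - <<'E'
from m import *
gt=grab('top','t1.png'); gs=grab('scene','s1.png')
def refine_white(g,uv,r=4):
    f=g['frame'].astype(float); u,v=map(int,np.round(uv))
    w=f[v-r:v+r+1,u-r:u+r+1]; sat=w.max(2)-w.min(2); k=np.clip(70-sat,0,None)*(w.min(2)>140)
    yy,xx=np.mgrid[v-r:v+r+1,u-r:u+r+1]
    return np.array([(k*xx).sum(),(k*yy).sum()])/max(k.sum(),1e-9)
tt=[(157,77),(370,125),(293,436),(84,384)]
ss=[(203,468),(103,278),(475,107),(587,288)]  # scene crop x8
P=[refine_white(gt,(340+(x-3.5)/7,130+(y-3.5)/7),2) for x,y in tt]
Q=[refine_white(gs,(135+(x-4)/8,155+(y-4)/8),2) for x,y in ss]
for n,g,p in (('t',gt,P),('s',gs,Q)):
    W=np.array([ray(g,q,10)[:2] for q in p]); print(n,np.round(p,2).tolist(),W.round(1).tolist(),'c',W.mean(0).round(2))
    print([np.linalg.norm(W[i]-W[(i+1)%4]).round(1) for i in range(4)])
for n,g,roi in (('t',gt,(218,165,255,220)),('s',gs,(275,230,335,290))):
    m=lidmask(g['frame'],roi); 
    nn,l,st,ce=cv2.connectedComponentsWithStats(m); i=1+st[1:,4].argmax(); 
    m=(l==i).astype(np.uint8)*255
    c=max(cv2.findContours(m,0,2)[0],key=cv2.contourArea); hull=cv2.convexHull(c)
    W=np.array([ray(g,q,45)[:2] for q in hull[:,0]],np.float32); r=cv2.minAreaRect(W); print(n,st[i],r)
    hsv=cv2.cvtColor(g['frame'],cv2.COLOR_RGB2HSV)
    y=(hsv[...,0]>22)&(hsv[...,0]<32)&(hsv[...,1]>200)&(hsv[...,2]>200); x0,y0,x1,y1=roi; yy,xx=np.nonzero(y[y0:y1,x0:x1]); print(len(yy),ray(g,(xx.mean()+x0,yy.mean()+y0),45))
E
```

```text
t [[361.83, 140.36], [391.89, 147.43], [381.53, 191.78], [351.73, 184.48]] [[739.4, -200.5], [715.4, -299.6], [566.1, -261.3], [590.1, -164.2]] c [ 652.74 -231.39]
[np.float64(102.0), np.float64(154.2), np.float64(99.9), np.float64(153.7)]
s [[159.87, 213.22], [147.16, 189.14], [193.52, 167.89], [207.54, 190.71]] [[739.5, -201.4], [715.9, -298.2], [566.1, -262.8], [589.6, -165.2]] c [ 652.77 -231.91]
[np.float64(99.7), np.float64(153.9), np.float64(100.4), np.float64(154.2)]
t [224 172  25  42 685] ((555.4354248046875, 213.26019287109375), (125.41505432128906, 63.33528137207031), 12.397387504577637)
0 [nan nan nan]
s [304 243   2   2   2] ((523.7919311523438, 178.22512817382812), (4.133450031280518, 0.0), -176.58229064941406)
31 [510.45968819 201.57538484  45.        ]<stdin>:22: RuntimeWarning: Mean of empty slice.
  ret = ret.dtype.type(ret / rcount)
```

```bash
cat >> m.py <<'E'
def line_edge(g,p0,p1,z,half=8,n=25,trim=0.12,chan=None):
    """sub-pixel gradient-peak points across world segment p0-p1 (xy), fit line"""
    f=cv2.GaussianBlur(g['frame'],(0,0),0.6).astype(np.float32)
    if chan=='sat': f=f.max(2)-f.min(2)
    elif isinstance(chan,int): f=f[...,chan]
    else: f=f.mean(2)
    p0=np.array(p0,float);p1=np.array(p1,float);d=(p1-p0)/np.linalg.norm(p1-p0);nn=np.array([-d[1],d[0]])
    o=np.arange(-half,half+.01,.25);pts=[]
    for s in np.linspace(trim,1-trim,n):
        P=p0+(p1-p0)*s
        uv=np.array([proj(g,[*(P+nn*k),z]) for k in o],np.float32)
        v=cv2.remap(f,uv[None,:,0].copy(),uv[None,:,1].copy(),cv2.INTER_LINEAR)[0]
        gr=np.abs(np.gradient(v)); gr=gr*(gr>0.5*gr.max()); i=gr.argmax(); a=slice(max(0,i-8),i+9)
        pts.append(P+nn*((gr[a]*o[a]).sum()/gr[a].sum()))
    pts=np.array(pts,np.float32)
    vx,vy,x,y=cv2.fitLine(pts,cv2.DIST_HUBER,0,.01,.01).ravel()
    res=np.abs((pts-[x,y])@np.array([-vy,vx]))
    return np.array([x,y]),np.array([vx,vy]),np.median(res)
def fr(o,yaw):
    c,s=np.cos(np.radians(yaw)),np.sin(np.radians(yaw)); R=np.array([[c,-s],[s,c]])
    return lambda p:np.array(o)+R@np.array(p,float)
def lidmeas(g,c,yaw,z=45,half=7,verbose=True):
    F=fr(c,yaw); out=[]
    for nm,a,b in (('yp',(-63,30),(63,30)),('yn',(-63,-30),(63,-30)),('xp',(63,-30),(63,30)),('xn',(-63,-30),(-63,30))):
        p,d,r=line_edge(g,F(a),F(b),z,half)
        l=fr((0,0),-yaw)(p-np.array(c)); an=np.degrees(np.arctan2(d[1],d[0]))
        print(nm,l.round(1),'ang',round(float(an),2),'res',round(float(r),2))
E
python3 - <<'E'
from m import *
gt=grab('top');gs=grab('scene')
for g in (gt,gs): lidmeas(g,(555,212.5),12.5); print()
E
```

```text
yp [-1.7 29. ] ang 11.95 res 0.67
yn [ -0.  -30.5] ang 12.12 res 0.44
xp [64.3  2.3] ang -77.97 res 0.16
xn [-62.3   0. ] ang -77.56 res 0.34

yp [ 5.6 29.2] ang 12.32 res 0.47
yn [  9.2 -30.4] ang 12.67 res 0.49
xp [65.5  2.7] ang -78.18 res 0.17
xn [-61.5   0.2] ang -78.44 res 0.24
```

Run:
```python
from m import *
gt=grab('top');gs=grab('scene')
print(ray(gt,(242,217.5),42))
yaw=12.1; E0=np.array([556.6,212.1]); F=fr(E0,yaw); I=fr((0,0),-yaw)
for n,g in (('t',gt),('s',gs)):
  for nm,a,b,z in (('edge ch',(-82,-28),(-82,28),42),('edge s-',(-82,-52),(-82,-33),47),('edge s+',(-82,33),(-82,52),47),('s- out',(-80,-52.5),(100,-52.5),47),('s+ out',(-80,52.5),(100,52.5),47),('s- in',(-80,-32.5),(-65,-32.5),47),('s+ in',(-80,32.5),(-65,32.5),47)):
    p,d,r=line_edge(g,F(a),F(b),z,9 if 'edge' in nm else 6)
    print(n,nm,I(p-E0).round(1),round(float(np.degrees(np.arctan2(d[1],d[0]))),2),round(float(r),2))
```

```text
[476.49759516 191.40335339  42.        ]
t edge ch [-81.1  -0. ] -78.11 0.29
t edge s- [-81.7 -42.4] -83.07 0.21
t edge s+ [-83.6  43. ] -34.27 1.51
t s- out [ 18. -54.] 11.57 0.41
t s+ out [ 8.9 53.3] 11.31 0.74
t s- in [-72.5 -30.2] 6.72 0.13
t s+ in [-73.4  31.6] 10.95 0.22
s edge ch [-81.2   6. ] -78.79 0.23
s edge s- [-82.1 -40.5] -68.88 0.53
s edge s+ [-80.3  42.8] -55.22 1.09
s s- out [ 29.4 -53.5] 11.52 0.37
s s+ out [28.2 53.2] 11.23 0.21
s s- in [-72.  -29.7] 6.08 0.13
s s+ in [-70.9  33.7] 9.22 0.41
```

Call:
arm_command(
  series=[0.058, -0.051, 0, 0, 0, 0.0435, 0.058, -0.051, 0, 0, 0, 0.0435, 0.058, -0.051, 0, 0, 0, 0.0435, 0.058, -0.051, 0, 0, 0, 0.0435, 0.058, -0.051, 0, 0, 0, 0.0435, 0.058, -0.051, 0, 0, 0, 0.0435, 0.058, -0.051, 0, 0, 0, 0.0435, 0.058, -0.051, 0, 0, 0, 0.0435, 0.058, -0.051, 0, 0, 0, 0.0435, 0.058, -0.051, 0, 0, 0, 0.0435, 0.058, -0.051, 0, 0, 0, 0.0435, 0.058, -0.051, 0, 0, 0, 0.0435, 0.058, -0.051, 0, 0, 0, 0.0435, 0.058, -0.051, 0, 0, 0, 0.0435, 0.058, -0.051, 0, 0, 0, 0.0435, 0.058, -0.051, 0, 0, 0, 0.0435],
  hand=0,
  newtons=10,
)

```text
time_s: 1.73
ee_pos: [564.9, 214.2, 225.0]
ee_rot: [180.0, 0.0, -168.2]
force: [1.1, 0.4, -0.5]
gripper_width: 0.4
```

Call:
arm_command(
  series=[0, 0, -0.06, 0, 0, 0, 0, 0, -0.06, 0, 0, 0, 0, 0, -0.06, 0, 0, 0, 0, 0, -0.06, 0, 0, 0, 0, 0, -0.06, 0, 0, 0, 0, 0, -0.05, 0, 0, 0, 0, 0, -0.03, 0, 0, 0, 0, 0, -0.01, 0, 0, 0, 0, 0, -0.005, 0, 0, 0, 0, 0, 0, 0, 0, 0],
)

```text
time_s: 2.57
ee_pos: [564.2, 215.5, 67.2]
ee_rot: [180.0, 0.0, -168.3]
force: [-1.0, 0.1, 0.0]
gripper_width: 0.5
```

Run:
```python
from m import *
gt=grab('top','t2.png');gs=grab('scene','s2.png')
a=cv2.imread('pics/t2.png')[140:230,195:295];b=cv2.imread('pics/s2.png')[210:320,225:355]
cv2.imwrite('pics/c2.png',np.hstack([cv2.resize(a,(400,360)),cv2.resize(b,(400,360))]))
print(env.state()['ee_pos'],env.state()['force'])
```

```text
[564.6926009  215.63619652  68.07450941] [0.93075366 0.4769568  0.16860686]
```

View pics/c2.png

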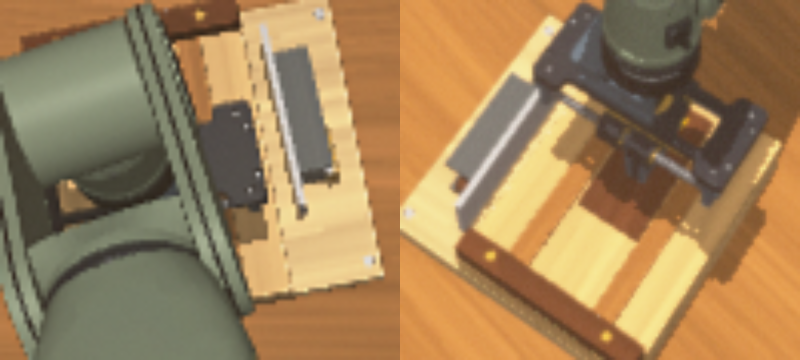

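Call:
arm_command(
  series=[0, 0, -0.008, 0, 0, 0, 0, 0, -0.006, 0, 0, 0, 0, 0, -0.003, 0, 0, 0, 0, 0, -0.001, 0, 0, 0, 0, 0, -0.0005, 0, 0, 0, 0, 0, -0.0005, 0, 0, 0, 0, 0, -0.0005, 0, 0, 0, 0, 0, -0.0005, 0, 0, 0, 0, 0, -0.0005, 0, 0, 0],
)

```text
time_s: 3.42
ee_pos: [563.9, 215.4, 58.8]
ee_rot: [180.0, -0.0, -168.3]
force: [0.3, -0.4, -0.0]
gripper_width: 0.6
```

Run:
```python
from h import *
print(env.state()['ee_pos'],env.state()['force'])
```

```text
[563.92500076 215.35827761  58.77520074] [ 0.25467875 -0.37602516 -0.02703856]
```

Call:
arm_command(
  series=[0, 0, -0.0005, 0, 0, 0, 0, 0, -0.0005, 0, 0, 0, 0, 0, -0.0005, 0, 0, 0, 0, 0, -0.0005, 0, 0, 0, 0, 0, -0.0005, 0, 0, 0, 0, 0, -0.0005, 0, 0, 0, 0, 0, -0.0004, 0, 0, 0, 0, 0, -0.0004, 0, 0, 0, 0, 0, -0.0004, 0, 0, 0],
)

```text
time_s: 4.17
ee_pos: [563.9, 215.4, 57.1]
ee_rot: [180.0, -0.0, -168.3]
force: [-1.0, 0.1, -0.0]
gripper_width: 0.4
```

Call:
arm_command(
  series=[0, 0, -0.0003, 0, 0, 0, 0, 0, -0.0003, 0, 0, 0, 0, 0, -0.0003, 0, 0, 0, 0, 0, -0.0003, 0, 0, 0, 0, 0, -0.0003, 0, 0, 0],
)

```text
time_s: 4.58
ee_pos: [563.9, 215.4, 56.5]
ee_rot: [180.0, 0.0, -168.3]
force: [-0.1, -0.1, -0.7]
gripper_width: 0.5
```

Call:
arm_command(
  series=[0, 0, -0.0003, 0, 0, 0, 0, 0, -0.0003, 0, 0, 0, 0, 0, -0.0003, 0, 0, 0],
)

```text
time_s: 4.83
ee_pos: [563.9, 215.3, 56.3]
ee_rot: [180.0, 0.0, -168.3]
force: [-0.6, 0.4, 2.5]
gripper_width: 0.4
```

Call:
arm_command(
  series=[0, 0, -0.0002, 0, 0, 0, 0, 0, 0, 0, 0, 0],
)

```text
time_s: 5.0
ee_pos: [564.0, 215.4, 56.3]
ee_rot: [180.0, 0.0, -168.3]
force: [-1.0, 0.2, 2.8]
gripper_width: 0.5
```

Call:
arm_command(
  series=[0, 0, -0.0002, 0, 0, 0, 0, 0, 0, 0, 0, 0, -0.0005, -0.0001, 0, 0, 0, 0, -0.001, -0.0002, 0, 0, 0, 0, -0.001, -0.0002, 0, 0, 0, 0, -0.0015, -0.0003, 0, 0, 0, 0, -0.0015, -0.0003, 0, 0, 0, 0, -0.0015, -0.0003, 0, 0, 0, 0],
)

```text
time_s: 5.67
ee_pos: [561.7, 215.0, 56.3]
ee_rot: [180.0, 0.1, -168.3]
force: [1.0, 0.6, 4.7]
gripper_width: 0.5
```

Call:
arm_command(
  series=[-0.002, -0.0004, 0, 0, 0, 0, -0.0025, -0.0005, 0, 0, 0, 0, -0.0025, -0.0005, 0, 0, 0, 0, -0.0025, -0.0005, 0, 0, 0, 0, -0.0025, -0.0005, 0, 0, 0, 0, -0.0025, -0.0005, 0, 0, 0, 0],
)

```text
time_s: 6.17
ee_pos: [555.7, 213.8, 56.3]
ee_rot: [180.0, 0.1, -168.3]
force: [0.9, 0.6, 5.4]
gripper_width: 0.5
```

Run:
```python
from m import *
gs=grab('scene','s3.png')
b=cv2.imread('pics/s3.png')[210:320,225:355]
cv2.imwrite('pics/c3.png',cv2.resize(b,None,fx=5,fy=5,interpolation=cv2.INTER_CUBIC))
print(env.state()['ee_pos'],env.state()['force'])
c=fr((556.6,212.1),12.1)((0,0)); p,d,r=line_edge(gs,fr(c,12.1)((55,-30)),fr(c,12.1)((55,30)),45,9); print(fr((0,0),-12.1)(p-c),np.degrees(np.arctan2(d[1],d[0])),r)
```

```text
[555.45722828 213.71782616  56.2966846 ] [1.64457091 0.12147092 5.93254411]
[55.60589113 -1.1399966 ] -77.98054 0.16151142
```

View pics/c3.png

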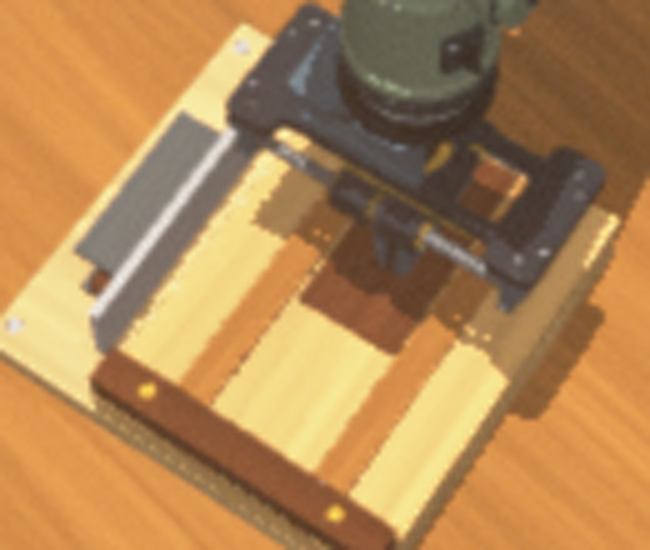

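Call:
arm_command(
  series=[-0.003, -0.0006, 0.0001, 0, 0, 0, -0.0035, -0.0007, 0, 0, 0, 0, -0.0035, -0.0007, 0, 0, 0, 0, -0.0035, -0.0007, 0, 0, 0, 0, -0.0035, -0.0007, 0.0001, 0, 0, 0, -0.0035, -0.0007, 0, 0, 0, 0, -0.0035, -0.0007, 0, 0, 0, 0, -0.0035, -0.0007, 0, 0, 0, 0, -0.0035, -0.0007, 0, 0, 0, 0, -0.0035, -0.0007, 0, 0, 0, 0],
)

```text
time_s: 7.05
ee_pos: [541.7, 211.0, 56.3]
ee_rot: [180.0, 0.1, -168.3]
force: [0.7, -0.3, 5.9]
gripper_width: 0.3
```

Call:
arm_command(
  series=[-0.0035, -0.0007, 0.0001, 0, 0, 0, -0.0035, -0.0007, 0, 0, 0, 0, -0.0035, -0.0007, 0, 0, 0, 0, -0.0035, -0.0007, 0.0001, 0, 0, 0, -0.0035, -0.0007, 0, 0, 0, 0, -0.0035, -0.0007, 0, 0, 0, 0, -0.0035, -0.0007, 0.0001, 0, 0, 0, -0.0035, -0.0007, 0, 0, 0, 0, -0.0035, -0.0007, 0, 0, 0, 0, -0.0035, -0.0007, 0.0001, 0, 0, 0, -0.0035, -0.0007, 0, 0, 0, 0, -0.0035, -0.0007, 0, 0, 0, 0, -0.0035, -0.0007, 0.0001, 0, 0, 0, -0.0035, -0.0007, 0, 0, 0, 0, -0.0035, -0.0007, 0, 0, 0, 0, -0.0035, -0.0007, 0.0001, 0, 0, 0],
)

```text
time_s: 8.38
ee_pos: [519.0, 206.4, 56.3]
ee_rot: [180.0, 0.0, -168.3]
force: [2.0, -0.2, 4.5]
gripper_width: 0.2
```

Call:
arm_command(
  series=[-0.0035, -0.0007, 0, 0, 0, 0, -0.0035, -0.0007, 0, 0, 0, 0, -0.0035, -0.0007, 0, 0, 0, 0, -0.0035, -0.0007, 0, 0, 0, 0, -0.0035, -0.0007, 0, 0, 0, 0, -0.0035, -0.0007, 0, 0, 0, 0, -0.0035, -0.0007, 0, 0, 0, 0, -0.0035, -0.0007, 0, 0, 0, 0, -0.0035, -0.0007, 0, 0, 0, 0, -0.003, -0.0006, 0, 0, 0, 0, -0.001, -0.0002, 0, 0, 0, 0, 0, 0, 0, 0, 0, 0, 0, 0, 0, 0, 0, 0],
)

```text
time_s: 9.47
ee_pos: [504.7, 203.5, 56.3]
ee_rot: [180.0, -0.0, -168.3]
force: [-0.5, 0.1, 5.6]
gripper_width: 0.4
```

Run:
```python
from m import *
gs=grab('scene','s4.png')
b=cv2.imread('pics/s4.png')[200:310,235:365]
cv2.imwrite('pics/c4.png',cv2.resize(b,None,fx=5,fy=5,interpolation=cv2.INTER_CUBIC))
print(env.state()['ee_pos'],env.state()['force'])
c=fr((556.6,212.1),12.1)((0,0)); p,d,r=line_edge(gs,fr(c,12.1)((5,-30)),fr(c,12.1)((5,30)),45,9); print(fr((0,0),-12.1)(p-c),np.degrees(np.arctan2(d[1],d[0])),r)
```

```text
[504.65831602 203.4716213   56.28515597] [1.31685426 0.15415577 5.50083847]
[3.5512161  2.09000224] -78.26115 0.21306002
```

View pics/c4.png

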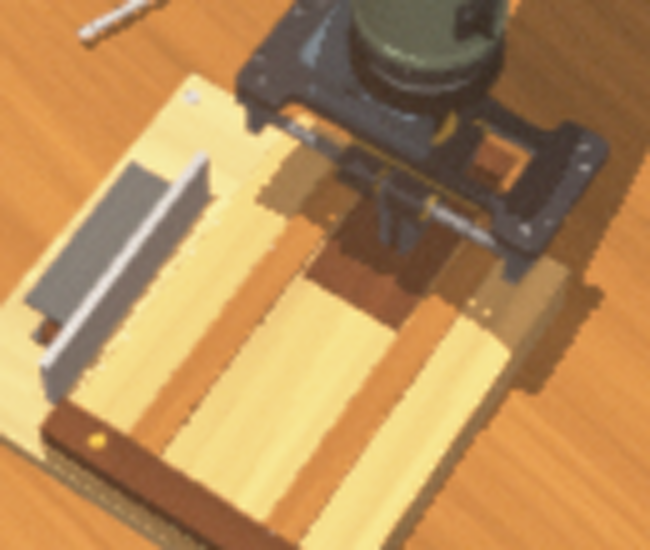

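Call:
arm_command(
  series=[0, 0, 0.0005, 0, 0, 0, 0, 0, 0.001, 0, 0, 0, 0, 0, 0.004, 0, 0, 0, 0, 0, 0.0145, 0, 0, 0, -0.01, -0.002, 0.03, 0, 0, 0, -0.02, -0.006, 0.05, 0, 0, 0, -0.03, -0.009, 0.05, 0, 0, 0, -0.03, -0.009, 0, 0, 0, 0, -0.02, -0.006, 0, 0, 0, 0, -0.01, -0.0015, 0, 0, 0, 0, 0, 0, 0, 0, 0, 0],
  hand=1,
)

```text
time_s: 10.43
ee_pos: [455.6, 189.8, 116.2]
ee_rot: [-180.0, -0.1, -168.3]
force: [-0.5, 0.3, -0.6]
gripper_width: 70.8
```

Run:
```python
from m import *
gs=grab('scene','s5.png');gt=grab('top','t5.png')
b=cv2.imread('pics/s5.png')[200:310,235:365];a=cv2.imread('pics/t5.png')[150:260,195:295]
cv2.imwrite('pics/c5.png',np.hstack([cv2.resize(b,(425,360)),cv2.resize(a,(327,360))]))
print(env.state()['ee_pos'],env.state()['ee_rot'])
c=fr((556.6,212.1),12.1)((-60.5,0)); lidmeas(gs,c,12.1)
```

```text
[456.98693735 190.19947725 116.05624915] [ 1.79998265e+02 -1.65819274e-02 -1.68261780e+02]
yp [13.6 30.4] ang 11.53 res 0.38
yn [  8.4 -28.8] ang 12.63 res 0.26
xp [64.1  2.1] ang -78.28 res 0.19
xn [-62.5   0.8] ang -78.09 res 5.23
```

View pics/c5.png

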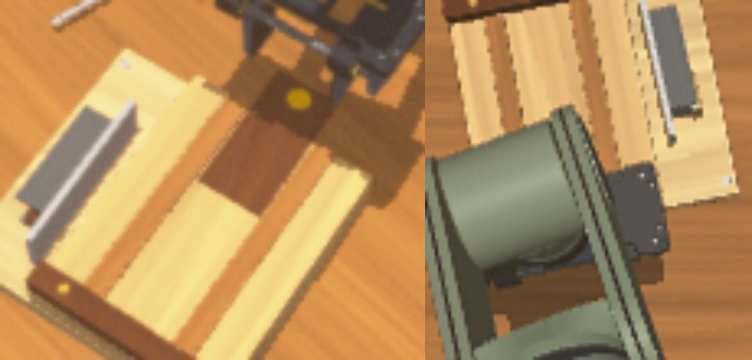

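Call:
arm_command(
  series=[-0.0005, 0.003, -0.03, 0, 0, 0, 0, 0, -0.04, 0, 0, 0, 0, 0, -0.04, 0, 0, 0, 0, 0, -0.025, 0, 0, 0, 0, 0, -0.015, 0, 0, 0, 0, 0, -0.005, 0, 0, 0, 0, 0, 0, 0, 0, 0],
  hand=1,
)

```text
time_s: 11.12
ee_pos: [456.8, 191.4, 53.9]
ee_rot: [-180.0, -0.0, -168.3]
force: [0.5, -0.2, 1.6]
gripper_width: 91.1
```

Run:
```python
from m import *
gs=grab('scene','s6.png')
b=cv2.imread('pics/s6.png')[180:310,235:365]
cv2.imwrite('pics/c6.png',cv2.resize(b,None,fx=4.5,fy=4.5))
print(env.state()['ee_pos'],env.state()['force'],env.state()['gripper_width'])
```

```text
[457.16931694 191.50174048  54.46628032] [ 0.0868186  -1.27449764  0.28648845] 91.2087800014512
```

View pics/c6.png

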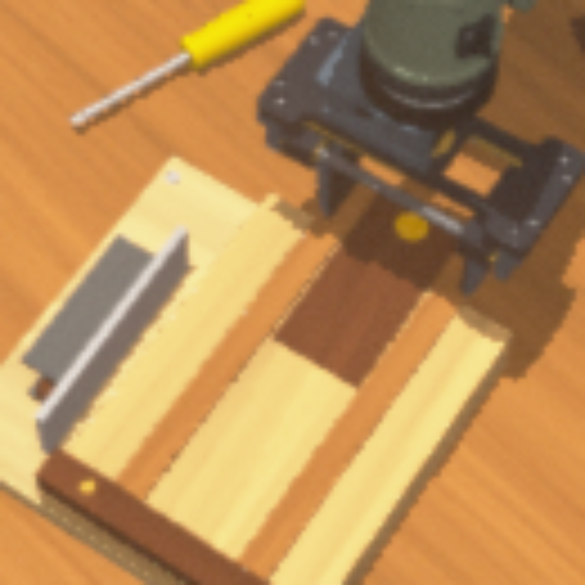

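Call:
arm_command(
  series=[-0.0025, -0.0005, -0.015, 0, 0, 0, 0, 0, -0.015, 0, 0, 0, 0, 0, -0.0085, 0, 0, 0, 0, 0, -0.003, 0, 0, 0, 0, 0, -0.001, 0, 0, 0, 0, 0, 0, 0, 0, 0],
)

```text
time_s: 11.67
ee_pos: [455.7, 191.2, 37.2]
ee_rot: [180.0, -0.0, -168.3]
force: [0.3, -0.5, 0.5]
gripper_width: 91.4
```

Call:
arm_command(
  series=[0, 0, 0, 0, 0, 0, 0, 0, 0, 0, 0, 0, 0, 0, 0, 0, 0, 0, 0, 0, 0, 0, 0, 0, 0, 0, 0, 0, 0, 0],
  hand=0.71,
  newtons=4,
)

```text
time_s: 12.08
ee_pos: [455.8, 191.2, 37.4]
ee_rot: [180.0, 0.0, -168.3]
force: [-0.5, -0.7, 0.4]
gripper_width: 65.3
```

Call:
arm_command(
  series=[0, 0, 0, 0, 0, 0, 0, 0, 0, 0, 0, 0, 0, 0, 0, 0, 0, 0],
  hand=0.685,
)

```text
time_s: 12.33
ee_pos: [455.7, 191.1, 37.3]
ee_rot: [180.0, -0.0, -168.3]
force: [0.0, 0.7, 0.1]
gripper_width: 62.4
```

Call:
arm_command(
  series=[0, 0, 0, 0, 0, 0, 0, 0, 0, 0, 0, 0, 0, 0, 0, 0, 0, 0],
  hand=0.67,
)

```text
time_s: 12.58
ee_pos: [455.7, 191.1, 37.3]
ee_rot: [180.0, -0.0, -168.3]
force: [0.2, 0.1, 0.4]
gripper_width: 60.9
```

Call:
arm_command(
  series=[0, 0, 0, 0, 0, 0, 0, 0, 0, 0, 0, 0, 0, 0, 0, 0, 0, 0],
  hand=0.66,
)

```text
time_s: 12.83
ee_pos: [455.7, 191.1, 37.3]
ee_rot: [180.0, -0.0, -168.3]
force: [-0.5, -0.4, 0.4]
gripper_width: 60.4
```

Call:
arm_command(
  series=[0, 0, 0, 0, 0, 0, 0, 0, 0, 0, 0, 0, 0, 0, 0, 0, 0, 0],
  hand=0.62,
)

```text
time_s: 13.08
ee_pos: [455.7, 191.1, 37.3]
ee_rot: [180.0, -0.0, -168.3]
force: [0.3, 0.2, 0.3]
gripper_width: 60.1
```

Call:
arm_command(
  series=[0, 0, 0, 0, 0, 0, 0, 0, 0, 0, 0, 0, 0, 0, 0, 0, 0, 0, 0, 0, 0.001, 0, 0, 0, 0, 0, 0.002, 0, 0, 0, 0, 0, 0.003, 0, 0, 0, 0, 0, 0.005, 0, 0, 0, 0, 0, 0.005, 0, 0, 0, 0, 0, 0.01, 0, 0, 0, 0, 0, 0.01, 0, 0, 0, 0, 0, 0.01, 0, 0, 0, 0, 0, 0.01, 0, 0, 0, 0, 0, 0.01, 0, 0, 0, 0, 0, 0.009, 0, 0, 0, 0, 0, 0, 0, 0, 0, 0, 0, 0, 0, 0, 0, 0, 0, 0, 0, 0, 0],
  hand=0.5,
  newtons=8,
)

```text
time_s: 14.5
ee_pos: [455.6, 191.1, 67.2]
ee_rot: [180.0, -0.0, -168.3]
force: [-0.7, 0.5, -1.2]
gripper_width: 59.5
```

Run:
```python
from m import *
gs=grab('scene','s7.png');gt=grab('top','t7.png')
b=cv2.imread('pics/s7.png')[180:310,235:365]
cv2.imwrite('pics/c7.png',cv2.resize(b,None,fx=4.5,fy=4.5))
s=env.state();print(s['ee_pos'],s['ee_rot'],s['force'],s['torque'],s['gripper_width'],s['time_s'])
```

```text
[455.52730318 191.07679352  67.04926693] [ 1.79999211e+02 -3.46671609e-02 -1.68264185e+02] [ 0.03588808 -0.75224707  1.00270418] [0.04441792 0.04540357 0.00627081] 59.76580578184594 14.6
```

View pics/c7.png

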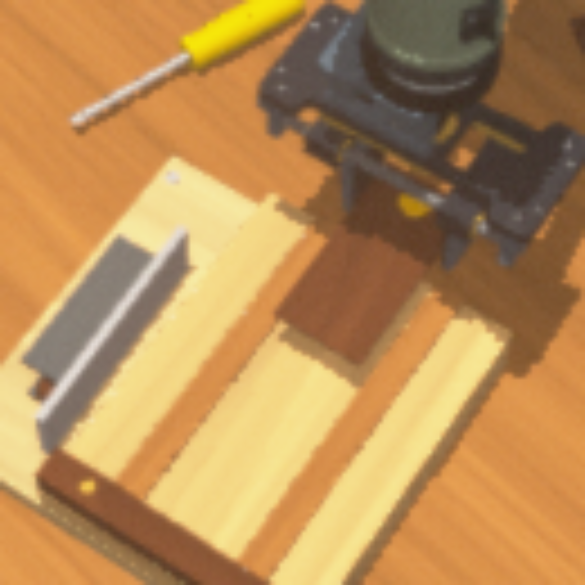

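Run:
```python
from m import *
gs=grab('scene')
T=np.array([455.6,191.1]);yaw=11.7;c=fr(T,yaw)((42,0))
lidmeas(gs,c,yaw,z=74.8,half=8)
for z in (73.8,75.8): print(z);lidmeas(gs,c,yaw,z=z,half=8)
```

```text
yp [ 5.6 31.5] ang 11.4 res 0.6
yn [  5.3 -30.9] ang 15.78 res 1.59
xp [65.5  0.2] ang -79.13 res 0.28
xn [-67.6  -1.3] ang -82.8 res 1.48
73.8
yp [ 5.9 31.4] ang 11.68 res 0.73
yn [  5.6 -30.9] ang 15.56 res 1.47
xp [65.3  1.9] ang -79.14 res 0.37
xn [-67.7  -0.2] ang -82.64 res 1.86
75.8
yp [ 5.9 31.9] ang 11.66 res 0.58
yn [  9.8 -29.9] ang 14.07 res 1.15
xp [66.1  3.4] ang -78.78 res 0.33
xn [-68.   -2.7] ang -80.5 res 1.18
```

Run:
```python
from m import *
gt=grab('top');gs=grab('scene')
yaw=-13.7;c=np.array([652.75,-231.65]);F=fr(c,yaw);I=fr((0,0),-yaw)
for n,g in (('t',gt),('s',gs)):
  for nm,a,b,z in (('y+ out',(-60,39),(62,39),64),('y- out',(-60,-39),(62,-39),64),('x+ out',(65,-36),(65,36),64),('y+ lip',(-45,24),(50,24),64),('y- lip',(-45,-24),(50,-24),64),('front',(-65,-24),(-65,24),54),('jig y+',(-80,58),(80,58),9),('jig y-',(-80,-58),(80,-58),9),('jig x-',(-85,-55),(-85,55),9),('jig x+',(85,-55),(85,55),9)):
    p,d,r=line_edge(g,F(a),F(b),z,6)
    print(n,nm,I(p-c).round(1),round(float(np.degrees(np.arctan2(d[1],d[0]))),2),round(float(r),2))
```

```text
t y+ out [ 5.2 39.3] -13.67 0.38
t y- out [  3.7 -41.4] -9.2 1.44
t x+ out [64.5 -0.8] 77.51 1.66
t y+ lip [ 4.3 22.6] -13.63 0.59
t y- lip [  1.3 -23.6] -14.07 0.4
t front [-65.    0.9] 76.88 0.52
t jig y+ [ 0.4 54.9] -13.47 1.8
t jig y- [ -2.4 -56.1] -14.0 1.11
t jig x- [-80.8   2.2] 78.1 1.12
t jig x+ [84.5 -1.7] 76.66 0.42
s y+ out [ 4.9 38.6] -13.08 0.38
s y- out [  1.3 -39.9] -13.26 0.37
s x+ out [65.1  2.2] 73.38 0.58
s y+ lip [ 2.5 23.9] -14.24 0.25
s y- lip [ -2.9 -24.9] -12.9 0.25
s front [-63.8   3.2] 88.11 0.88
s jig y+ [ 6.1 55.4] -16.04 1.91
s jig y- [ -0.  -62.7] -14.24 0.82
s jig x- [-81.4  -2.4] 77.52 0.97
s jig x+ [80.3 -3.4] 74.85 0.53
```

Call:
arm_command(
  series=[0, 0, 0.03, 0, 0, 0, 0, 0, 0.045, 0, 0, 0, 0, -0.02, 0.02, 0, 0, -0.02, 0, -0.04, 0, 0, 0, -0.02, 0.0019, -0.06, 0, 0, 0, -0.036, 0.0019, -0.06, 0, 0, 0, -0.036, 0.0019, -0.06, 0, 0, 0, -0.036, 0.0019, -0.06, 0, 0, 0, -0.036, 0.0019, -0.06, 0, 0, 0, -0.036, 0.0019, -0.06, 0, 0, 0, -0.036, 0.0019, -0.06, 0, 0, 0, -0.036, 0.0019, -0.06, 0, 0, 0, -0.036, 0.0019, -0.06, 0, 0, 0, -0.036, 0.0019, -0.06, 0, 0, 0, -0.036, 0.0019, -0.06, 0, 0, 0, -0.036, 0.0019, -0.06, 0, 0, 0, -0.036, 0.0019, -0.06, 0, 0, 0, -0.036, 0.0019, -0.06, 0, 0, 0, -0.036],
)

```text
time_s: 16.25
ee_pos: [465.8, -170.5, 105.2]
ee_rot: [-180.0, -0.0, 167.1]
force: [0.7, 0.3, -0.0]
gripper_width: 59.9
```

Call:
arm_command(
  series=[0, -0.03, 0, 0, 0, -0.012, 0, -0.0145, -0.03, 0, 0, -0.0084, 0, 0, -0.045, 0, 0, 0, 0, 0, -0.03, 0, 0, 0, 0, 0, -0.016, 0, 0, 0, 0, 0, 0, 0, 0, 0, 0, 0, 0, 0, 0, 0],
)

```text
time_s: 16.83
ee_pos: [466.3, -186.5, 56.9]
ee_rot: [180.0, -0.0, 166.3]
force: [-0.5, -0.2, -0.4]
gripper_width: 59.7
```

Run:
```python
from m import *
gs=grab('scene','s8.png');gt=grab('top','t8.png')
b=cv2.imread('pics/s8.png')[130:240,140:270];a=cv2.imread('pics/t8.png')[130:240,310:440]
cv2.imwrite('pics/c8.png',cv2.resize(np.hstack([b,a]),None,fx=3,fy=3,interpolation=cv2.INTER_CUBIC))
s=env.state();print(s['ee_pos'],s['ee_rot'],s['force'],s['torque'],s['gripper_width'],s['time_s'])
```

```text
[ 466.9422716  -186.70450214   57.62674573] [-1.79993927e+02  8.55177390e-02  1.66356138e+02] [0.42454552 0.01111306 0.61736819] [0.00907558 0.00925068 0.02704742] 59.48997538580519 16.9333
```

View pics/c8.png

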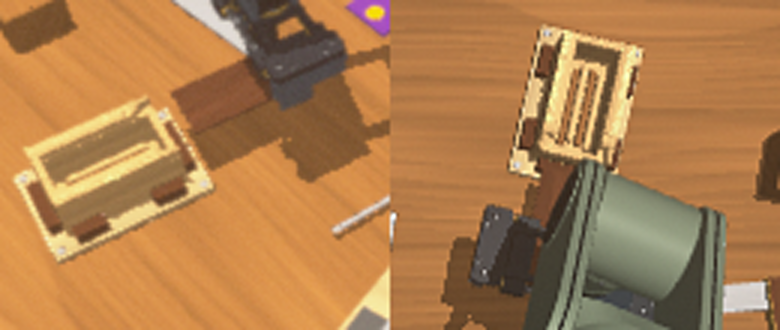

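Run:
```python
from m import *
gs=grab('scene');gt=grab('top')
yaw=-13.7;c=np.array([652.65,-232.05]);F=fr(c,yaw);I=fr((0,0),-yaw)
s=env.state();T=s['ee_pos'];print('tool in box',I(T[:2]-c),T[2]); z=45+T[2]-37.3
for n,g in (('s',gs),('t',gt)):
  for nm,a,b in (('lead',(-84.5,-27),(-84.5,27)),('y+',(-118,30),(-86,30)),('y-',(-118,-30),(-86,-30))):
    for zz in (z,):
      p,d,r=line_edge(g,F(a),F(b),zz,6)
      print(n,nm,I(p-c).round(1),round(float(np.degrees(np.arctan2(d[1],d[0]))),2),round(float(r),2))
```

```text
tool in box [-1.91153639e+02  2.47826080e-02] 57.680191876193796
s lead [-85.1   5.8] 75.54 0.37
s y+ [-99.9  33.4] -13.97 0.41
s y- [-101.7  -30.1] -15.08 0.51
t lead [-83.8   1.1] 66.65 3.02
t y+ [-101.9   30.6] 2.3 0.47
t y- [-103.2  -26.1] -13.47 0.29
```

Run:
```python
from m import *
b=cv2.imread('pics/s8.png')
cv2.imwrite('pics/c9.png',cv2.resize(b[145:205,170:250],None,fx=10,fy=10,interpolation=cv2.INTER_NEAREST))
b=cv2.imread('pics/t8.png')
cv2.imwrite('pics/c10.png',cv2.resize(b[175:225,340:400],None,fx=10,fy=10,interpolation=cv2.INTER_NEAREST))
```

```text
(no output)
```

View pics/c9.png

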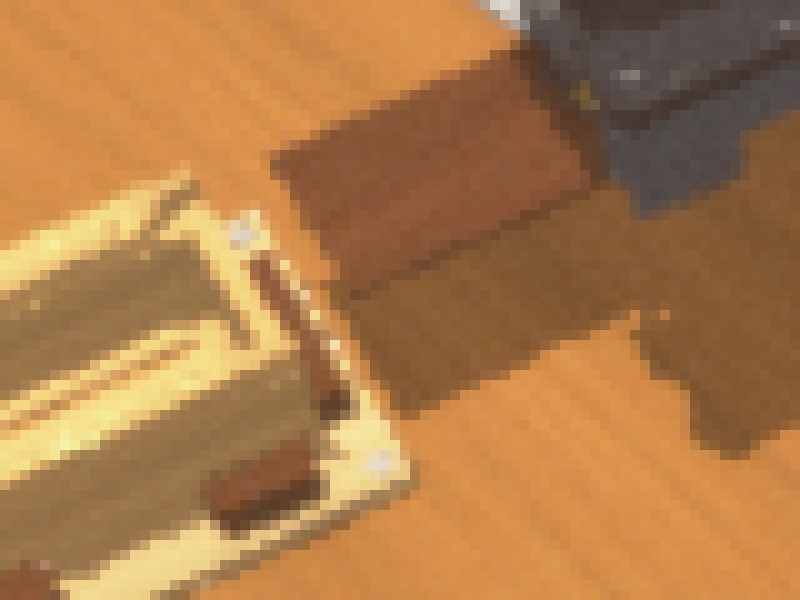

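View pics/c10.png

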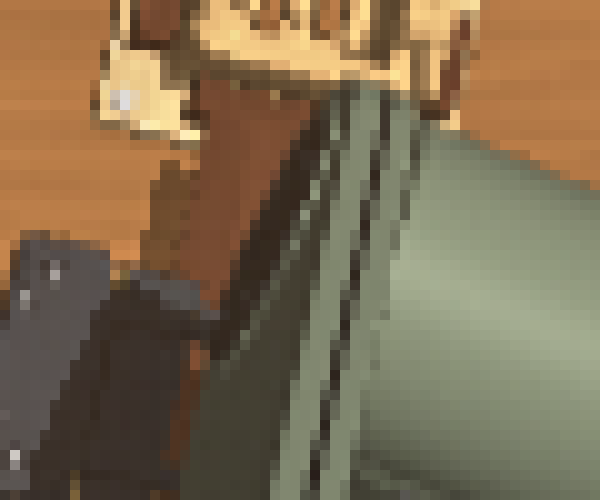

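Call:
arm_command(
  series=[-0.0002, -0.0007, -0.008, 0, 0, 0, 0, 0, -0.006, 0, 0, 0, 0, 0, -0.002, 0, 0, 0, 0, 0, 0, 0, 0, 0, 0.0073, -0.0018, 0, 0, 0, 0, 0.0073, -0.0018, 0, 0, 0, 0, 0.0073, -0.0018, 0, 0, 0, 0, 0.0073, -0.0018, 0, 0, 0, 0, 0.0049, -0.0012, 0, 0, 0, 0, 0.0024, -0.0006, 0, 0, 0, 0, 0.0012, -0.0003, 0, 0, 0, 0, 0.0012, -0.0003, 0, 0, 0, 0, 0, 0, 0, 0, 0, 0],
)

```text
time_s: 18.12
ee_pos: [481.8, -190.8, 50.5]
ee_rot: [180.0, -0.0, 166.3]
force: [0.4, -0.4, 0.1]
gripper_width: 59.9
```

```bash
cat > st.py <<'E'
from m import *
yaw=-13.7;c=np.array([652.65,-232.05]);F=fr(c,yaw);I=fr((0,0),-yaw)
def st():
    s=env.state();print('t',round(s['time_s'],2),'tool in box',I(s['ee_pos'][:2]-c).round(2),s['ee_pos'][2].round(2),'F',I(s['force'][:2]).round(2),s['force'][2].round(2),'w',s['gripper_width'].round(1))
if __name__=='__main__': st()
E
python3 - <<'E'
from st import *
gs=grab('scene','s11.png')
cv2.imwrite('pics/c11.png',cv2.resize(cv2.imread('pics/s11.png')[145:205,155:235],None,fx=10,fy=10,interpolation=cv2.INTER_CUBIC)); st()
E
```

```text
Traceback (most recent call last):
  File "st.py", line 4, in st
    s=env.state();print('t',round(s['time_s'],2),'tool in box',I(s['ee_pos'][:2]-c).round(2),s['ee_pos'][2].round(2),'F',I(s['force'][:2]).round(2),s['force'][2].round(2),'w',s['gripper_width'].round(1))
                                                                                                                                                                               ^^^^^^^^^^^^^^^^^^^^^^^^
AttributeError: 'float' object has no attribute 'round'
```

View pics/c11.png

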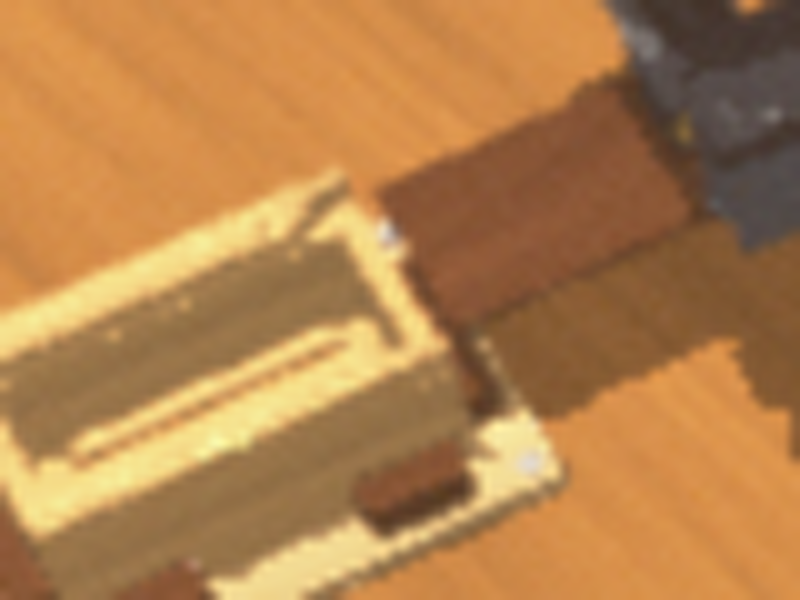

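Call:
arm_command(
  series=[0.0012, -0.0003, 0, 0, 0, 0, 0.0012, -0.0003, 0, 0, 0, 0, 0.0012, -0.0003, 0, 0, 0, 0, 0.0012, -0.0003, 0, 0, 0, 0, 0.0012, -0.0003, 0, 0, 0, 0, 0.0012, -0.0003, 0, 0, 0, 0, 0.0012, -0.0003, 0, 0, 0, 0, 0.0012, -0.0003, 0, 0, 0, 0, 0.0012, -0.0003, 0, 0, 0, 0, 0.0012, -0.0003, 0, 0, 0, 0, 0.0012, -0.0003, 0, 0, 0, 0, 0.0012, -0.0003, 0, 0, 0, 0],
)

```text
time_s: 19.17
ee_pos: [487.6, -192.2, 50.5]
ee_rot: [180.0, -0.0, 166.3]
force: [0.2, -0.3, -0.0]
gripper_width: 59.9
```

```bash
sed -i "s/s\['gripper_width'\].round(1)/round(float(s['gripper_width']),1)/; s/s\['ee_pos'\]\[2\].round(2)/round(float(s['ee_pos'][2]),2)/" st.py; python3 st.py
```

```text
t 19.17 tool in box [-169.74   -0.39] 50.48 F [ 0.31 -0.21] -0.01 w 59.9
```

Call:
arm_command(
  series=[0.0015, -0.0004, 0, 0, 0, 0, 0.0015, -0.0004, 0, 0, 0, 0, 0.0015, -0.0003, 0, 0, 0, 0, 0.0015, -0.0004, 0, 0, 0, 0, 0.0015, -0.0004, 0, 0, 0, 0, 0.0015, -0.0003, 0, 0, 0, 0, 0.0015, -0.0004, 0, 0, 0, 0, 0.0015, -0.0004, 0, 0, 0, 0, 0.0015, -0.0003, 0, 0, 0, 0, 0.0015, -0.0004, 0, 0, 0, 0, 0.0015, -0.0004, 0, 0, 0, 0, 0.0015, -0.0003, 0, 0, 0, 0, 0.0012, -0.0003, 0, 0, 0, 0, 0.0012, -0.0003, 0, 0, 0, 0],
)

```text
time_s: 20.33
ee_pos: [495.8, -194.2, 50.5]
ee_rot: [180.0, -0.0, 166.3]
force: [0.2, 0.0, -0.0]
gripper_width: 59.5
```

Run:
```python
from st import *
gs=grab('scene','s12.png')
cv2.imwrite('pics/c12.png',cv2.resize(cv2.imread('pics/s12.png')[145:205,155:235],None,fx=10,fy=10,interpolation=cv2.INTER_CUBIC)); st()
```

```text
t 20.38 tool in box [-161.24   -0.38] 50.49 F [ 1.06 -0.69] -0.3 w 59.7
```

View pics/c12.png

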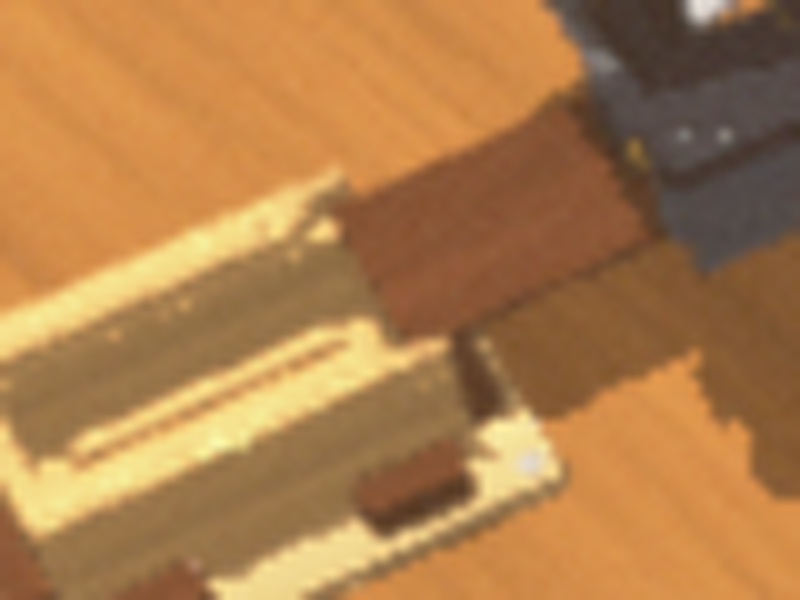

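Call:
arm_command(
  series=[0.0012, -0.0003, 0, 0, 0, 0, 0.0012, -0.0003, 0, 0, 0, 0, 0.0012, -0.0003, 0, 0, 0, 0, 0.0012, -0.0003, 0, 0, 0, 0, 0.0012, -0.0003, 0, 0, 0, 0, 0.0012, -0.0003, 0, 0, 0, 0, 0.0012, -0.0003, 0, 0, 0, 0, 0.0012, -0.0003, 0, 0, 0, 0, 0.0012, -0.0003, 0, 0, 0, 0, 0.0012, -0.0003, 0, 0, 0, 0, 0.0012, -0.0003, 0, 0, 0, 0, 0.0012, -0.0003, 0, 0, 0, 0],
)

```text
time_s: 21.38
ee_pos: [501.6, -195.7, 50.5]
ee_rot: [180.0, 0.0, 166.3]
force: [0.0, 0.3, -0.7]
gripper_width: 60.1
```

Call:
arm_command(
  series=[0.0012, -0.0003, 0, 0, 0, 0, 0.0012, -0.0003, 0, 0, 0, 0, 0.0012, -0.0003, 0, 0, 0, 0, 0.0012, -0.0003, 0, 0, 0, 0, 0.0012, -0.0003, 0, 0, 0, 0, 0.0012, -0.0003, 0, 0, 0, 0, 0.0012, -0.0003, 0, 0, 0, 0, 0.0012, -0.0003, 0, 0, 0, 0, 0.0012, -0.0003, 0, 0, 0, 0, 0.0012, -0.0003, 0, 0, 0, 0, 0.0012, -0.0003, 0, 0, 0, 0, 0.0012, -0.0003, 0, 0, 0, 0],
)

```text
time_s: 22.38
ee_pos: [507.4, -197.1, 50.5]
ee_rot: [180.0, 0.0, 166.3]
force: [0.5, 0.4, -0.0]
gripper_width: 59.8
```

Run:
```python
from st import *
gs=grab('scene','s13.png')
cv2.imwrite('pics/c13.png',cv2.resize(cv2.imread('pics/s13.png')[145:205,155:235],None,fx=10,fy=10,interpolation=cv2.INTER_CUBIC)); st()
```

```text
t 22.43 tool in box [-149.33   -0.46] 50.5 F [ 0.59 -1.4 ] -0.36 w 60.1
```

View pics/c13.png

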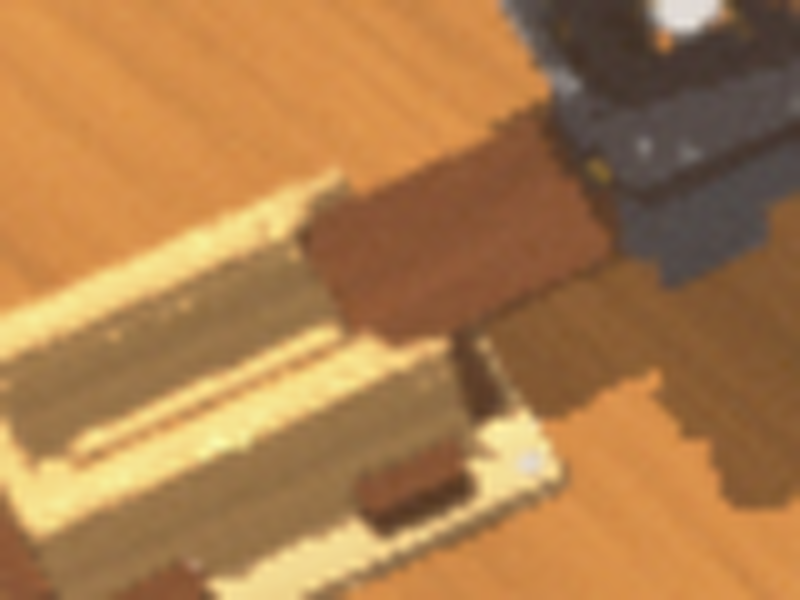

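Call:
arm_command(
  series=[0.0012, -0.0003, 0, 0, 0, 0, 0.0024, -0.0006, 0, 0, 0, 0, 0.0024, -0.0006, 0, 0, 0, 0, 0.0024, -0.0006, 0, 0, 0, 0, 0.0024, -0.0006, 0, 0, 0, 0, 0.0024, -0.0006, 0, 0, 0, 0, 0.0024, -0.0006, 0, 0, 0, 0, 0.0024, -0.0006, 0, 0, 0, 0, 0.0024, -0.0006, 0, 0, 0, 0, 0.0024, -0.0006, 0, 0, 0, 0],
)

```text
time_s: 23.27
ee_pos: [516.5, -199.4, 50.5]
ee_rot: [180.0, -0.0, 166.3]
force: [0.6, -0.6, -0.2]
gripper_width: 59.7
```

```bash
python3 st.py
```

```text
t 23.27 tool in box [-140.02   -0.51] 50.49 F [ 0.7  -0.45] -0.21 w 59.7
```

Call:
arm_command(
  series=[0.0024, -0.0006, 0, 0, 0, 0, 0.0024, -0.0005, 0, 0, 0, 0, 0.0024, -0.0006, 0, 0, 0, 0, 0.0024, -0.0005, 0, 0, 0, 0, 0.0024, -0.0006, 0, 0, 0, 0, 0.0024, -0.0005, 0, 0, 0, 0, 0.0024, -0.0006, 0, 0, 0, 0, 0.0024, -0.0005, 0, 0, 0, 0, 0.0024, -0.0006, 0, 0, 0, 0, 0.0024, -0.0006, 0, 0, 0, 0, 0.0024, -0.0006, 0, 0, 0, 0, 0.0024, -0.0006, 0, 0, 0, 0, 0.0024, -0.0006, 0, 0, 0, 0, 0.0024, -0.0006, 0, 0, 0, 0, 0.0024, -0.0006, 0, 0, 0, 0],
)

```text
time_s: 24.52
ee_pos: [530.9, -202.8, 50.5]
ee_rot: [180.0, -0.0, 166.3]
force: [0.1, -0.6, 0.0]
gripper_width: 60.0
```

```bash
python3 st.py
```

```text
t 24.52 tool in box [-125.21   -0.43] 50.49 F [ 0.24 -0.53] 0.01 w 60.0
```

Call:
arm_command(
  series=[0.0024, -0.0006, 0, 0, 0, 0, 0.0024, -0.0006, 0, 0, 0, 0, 0.0024, -0.0006, 0, 0, 0, 0, 0.0024, -0.0005, 0, 0, 0, 0, 0.0024, -0.0006, 0, 0, 0, 0, 0.0024, -0.0006, 0, 0, 0, 0, 0.0024, -0.0006, 0, 0, 0, 0, 0.0024, -0.0005, 0, 0, 0, 0, 0.0024, -0.0006, 0, 0, 0, 0, 0.0024, -0.0006, 0, 0, 0, 0, 0.0024, -0.0006, 0, 0, 0, 0, 0.0024, -0.0005, 0, 0, 0, 0, 0.0024, -0.0006, 0, 0, 0, 0, 0.0024, -0.0006, 0, 0, 0, 0, 0.0024, -0.0006, 0, 0, 0, 0, 0.0024, -0.0005, 0, 0, 0, 0, 0.0024, -0.0006, 0, 0, 0, 0, 0.0024, -0.0006, 0, 0, 0, 0],
)

```text
time_s: 26.02
ee_pos: [548.2, -207.0, 50.5]
ee_rot: [180.0, -0.0, 166.3]
force: [-0.5, 0.2, -0.1]
gripper_width: 59.8
```

Run:
```python
from st import *
gs=grab('scene','s14.png')
cv2.imwrite('pics/c14.png',cv2.resize(cv2.imread('pics/s14.png')[145:215,140:230],None,fx=8,fy=8,interpolation=cv2.INTER_CUBIC)); st()
```

```text
t 26.07 tool in box [-107.19   -0.41] 50.5 F [-0.13 -0.18] -0.25 w 59.7
```

View pics/c14.png

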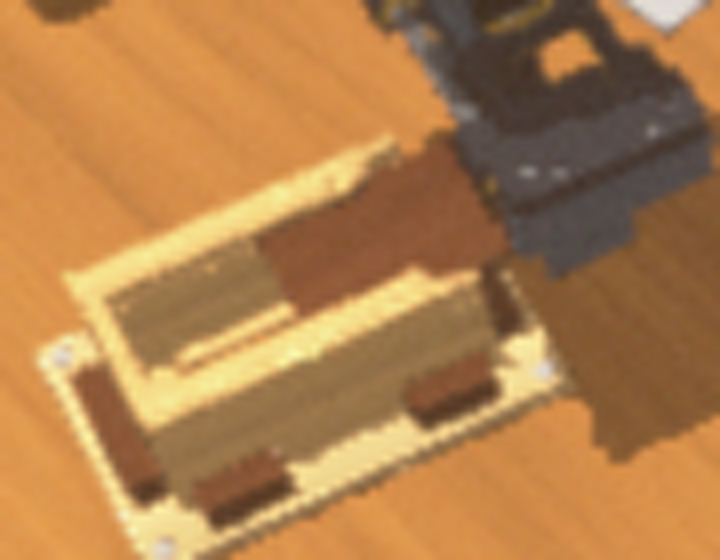

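Call:
arm_command(
  series=[0.0024, -0.0006, 0, 0, 0, 0, 0.0024, -0.0006, 0, 0, 0, 0, 0.0024, -0.0006, 0, 0, 0, 0, 0.0024, -0.0005, 0, 0, 0, 0, 0.0024, -0.0006, 0, 0, 0, 0, 0.0024, -0.0006, 0, 0, 0, 0, 0.0024, -0.0006, 0, 0, 0, 0, 0.0024, -0.0005, 0, 0, 0, 0, 0.0024, -0.0006, 0, 0, 0, 0, 0.0024, -0.0006, 0, 0, 0, 0, 0.0024, -0.0006, 0, 0, 0, 0, 0.0024, -0.0005, 0, 0, 0, 0, 0.0024, -0.0006, 0, 0, 0, 0, 0.0024, -0.0006, 0, 0, 0, 0, 0.0024, -0.0006, 0, 0, 0, 0, 0.0024, -0.0005, 0, 0, 0, 0, 0.0024, -0.0006, 0, 0, 0, 0, 0.0024, -0.0006, 0, 0, 0, 0, 0.0024, -0.0005, 0, 0, 0, 0, 0, 0, 0, 0, 0, 0],
)

```text
time_s: 27.73
ee_pos: [566.6, -211.4, 50.5]
ee_rot: [180.0, 0.0, 166.3]
force: [0.5, -0.1, -1.3]
gripper_width: 60.0
```

```bash
python3 st.py
```

```text
t 27.73 tool in box [-88.51  -0.32] 50.53 F [0.53 0.07] -1.34 w 60.0
```

Call:
arm_command(
  series=[0, 0, -0.0004, 0, 0, 0, 0, 0, -0.0004, 0, 0, 0, 0, 0, -0.0004, 0, 0, 0, 0, 0, -0.0004, 0, 0, 0, 0, 0, -0.0004, 0, 0, 0, 0, 0, 0, 0, 0, 0],
  newtons=4,
)

```text
time_s: 28.23
ee_pos: [566.3, -211.3, 49.6]
ee_rot: [180.0, -0.0, 166.3]
force: [0.1, -0.3, -0.4]
gripper_width: 60.0
```

Call:
arm_command(
  series=[0, 0, 0, 0, 0, 0, 0, 0, 0, 0, 0, 0, 0, 0, 0, 0, 0, 0],
  hand=0.68,
)

```text
time_s: 28.48
ee_pos: [566.4, -211.3, 49.8]
ee_rot: [180.0, 0.0, 166.3]
force: [-1.1, -0.8, -0.4]
gripper_width: 62.1
```

Call:
arm_command(
  series=[0, 0, 0, 0, 0, 0, 0, 0, 0, 0, 0, 0, 0, 0, 0, 0, 0, 0, 0, 0, 0, 0, 0, 0],
  hand=0.85,
)

```text
time_s: 28.82
ee_pos: [566.3, -211.3, 49.7]
ee_rot: [180.0, 0.0, 166.3]
force: [0.0, 0.0, -0.8]
gripper_width: 77.2
```

Run:
```python
from st import *
gs=grab('scene','s15.png')
cv2.imwrite('pics/c15.png',cv2.resize(cv2.imread('pics/s15.png')[145:215,140:230],None,fx=8,fy=8,interpolation=cv2.INTER_CUBIC)); st()
```

```text
t 28.87 tool in box [-88.78  -0.31] 49.68 F [ 0.46 -0.2 ] 0.52 w 77.5
```

View pics/c15.png

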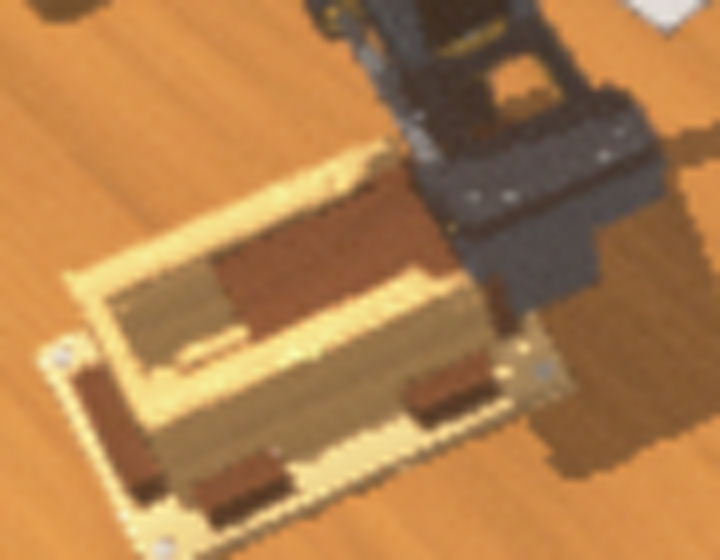

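Call:
arm_command(
  series=[0, 0, 0.01, 0, 0, 0, 0, 0, 0.04, 0, 0, 0, 0, 0, 0.05, 0, 0, 0, -0.03, 0.0073, 0, 0, 0, 0, -0.04, 0.0097, 0, 0, 0, 0, -0.03, 0.0073, 0, 0, 0, 0, -0.0093, 0.0023, 0, 0, 0, 0, 0, 0, 0, 0, 0, 0],
  hand=0.85,
)

```text
time_s: 29.53
ee_pos: [522.0, -200.5, 90.1]
ee_rot: [180.0, 0.0, 166.3]
force: [-0.0, -1.2, -0.4]
gripper_width: 77.3
```

Call:
arm_command(
  series=[0, 0, 0, 0, 0, 0, 0, 0, 0, 0, 0, 0, 0, 0, 0, 0, 0, 0, 0, 0, 0, 0, 0, 0, 0, 0, 0, 0, 0, 0, 0, 0, 0, 0, 0, 0],
  hand=0,
  newtons=10,
)

```text
time_s: 30.03
ee_pos: [522.8, -200.7, 89.5]
ee_rot: [180.0, -0.0, 166.3]
force: [-0.3, 0.3, 0.6]
gripper_width: 40.5
```

Run:
```python
from st import *
gs=grab('scene','s16.png')
cv2.imwrite('pics/c16.png',cv2.resize(cv2.imread('pics/s16.png')[125:215,140:250],None,fx=6.5,fy=6.5,interpolation=cv2.INTER_CUBIC)); st()
for z in (57,):
  for nm,x in (('far',17.5),):
    p,d,r=line_edge(gs,F((x,-22)),F((x,22)),z,6);print(nm,I(p-c),r)
```

```text
t 30.08 tool in box [-133.64   -0.34] 89.59 F [ 0.56 -0.21] -0.62 w 36.2
far [17.49025178 -0.83600388] 0.3384416
```

View pics/c16.png

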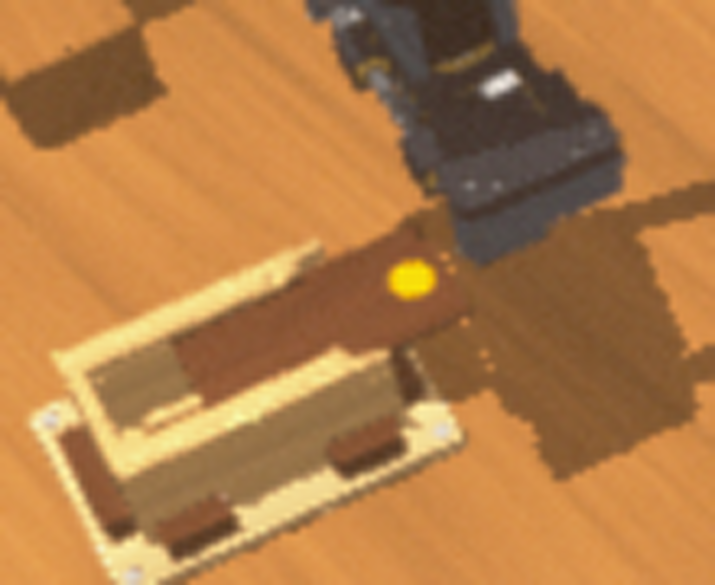

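Call:
arm_command(
  series=[-0.0073, 0.0018, 0, 0, 0, 0, 0, 0, -0.02, 0, 0, 0, 0, 0, -0.03, 0, 0, 0, 0, 0, -0.0175, 0, 0, 0, 0, 0, -0.006, 0, 0, 0, 0, 0, 0, 0, 0, 0, 0, 0, 0, 0, 0, 0],
  hand=0.3,
)

```text
time_s: 30.67
ee_pos: [519.8, -200.0, 60.2]
ee_rot: [180.0, -0.0, 166.3]
force: [-0.2, 0.2, 0.5]
gripper_width: 27.2
```

```bash
python3 st.py
```

```text
t 30.67 tool in box [-136.7    -0.35] 60.23 F [-0.28  0.14] 0.47 w 27.2
```

Call:
arm_command(
  series=[0.0024, -0.0006, 0, 0, 0, 0, 0.0048, -0.0011, 0, 0, 0, 0, 0.0048, -0.0012, 0, 0, 0, 0, 0.0048, -0.0012, 0, 0, 0, 0, 0.0024, -0.0006, 0, 0, 0, 0, 0.001, -0.0002, 0, 0, 0, 0, 0.0008, -0.0002, 0, 0, 0, 0, 0.0008, -0.0002, 0, 0, 0, 0, 0.0008, -0.0002, 0, 0, 0, 0, 0.0008, -0.0002, 0, 0, 0, 0, 0.0008, -0.0002, 0, 0, 0, 0, 0.0008, -0.0002, 0, 0, 0, 0, 0.0008, -0.0002, 0, 0, 0, 0, 0.0008, -0.0002, 0, 0, 0, 0, 0.0008, -0.0002, 0, 0, 0, 0, 0.0008, -0.0002, 0, 0, 0, 0, 0.0008, -0.0002, 0, 0, 0, 0, 0.0008, -0.0002, 0, 0, 0, 0],
)

```text
time_s: 32.17
ee_pos: [531.6, -202.9, 60.3]
ee_rot: [180.0, -0.0, 166.3]
force: [-0.5, -0.6, 0.7]
gripper_width: 27.4
```

Run:
```python
from st import *
gs=grab('scene','s17.png')
cv2.imwrite('pics/c17.png',cv2.resize(cv2.imread('pics/s17.png')[125:215,140:250],None,fx=6.5,fy=6.5,interpolation=cv2.INTER_CUBIC)); st()
p,d,r=line_edge(gs,F((19,-22)),F((19,22)),57,6);print(I(p-c),r)
```

```text
t 32.22 tool in box [-124.4    -0.34] 60.28 F [0.09 0.29] -0.32 w 27.7
[17.56627138  1.67199539] 0.49041915
```

View pics/c17.png

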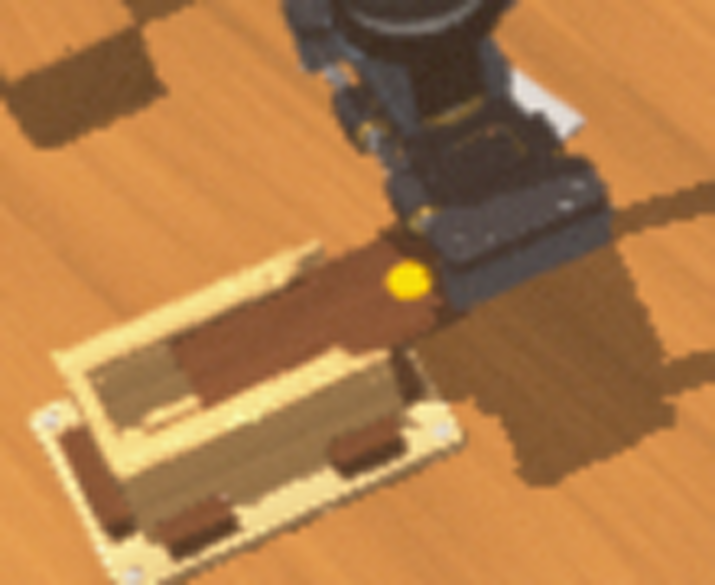

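Call:
arm_command(
  series=[0.001, -0.0002, 0, 0, 0, 0, 0.001, -0.0003, 0, 0, 0, 0, 0.001, -0.0002, 0, 0, 0, 0, 0.001, -0.0003, 0, 0, 0, 0, 0.001, -0.0002, 0, 0, 0, 0, 0.001, -0.0003, 0, 0, 0, 0, 0.001, -0.0002, 0, 0, 0, 0, 0.001, -0.0003, 0, 0, 0, 0, 0.001, -0.0002, 0, 0, 0, 0, 0.001, -0.0003, 0, 0, 0, 0, 0.001, -0.0002, 0, 0, 0, 0, 0.001, -0.0003, 0, 0, 0, 0, 0.001, -0.0002, 0, 0, 0, 0, 0.001, -0.0003, 0, 0, 0, 0],
)

```text
time_s: 33.38
ee_pos: [537.3, -204.3, 60.3]
ee_rot: [180.0, 0.0, 166.3]
force: [-0.4, -0.2, -0.5]
gripper_width: 27.2
```

```bash
cat > far.py <<'E'
from st import *
import sys
x=float(sys.argv[1]); gs=grab('scene','sf%d.png'%int(x)); st()
p,d,r=line_edge(gs,F((x,-22)),F((x,22)),57,7);print('far',I(p-c),r)
E
python3 far.py 21
```

```text
t 33.43 tool in box [-118.6    -0.35] 60.29 F [-0.63 -0.16] -0.7 w 27.2
far [23.71558309 -1.67199857] 0.5011023
```

Call:
arm_command(
  series=[0.0018, -0.0004, 0, 0, 0, 0, 0.0024, -0.0006, 0, 0, 0, 0, 0.0024, -0.0006, 0, 0, 0, 0, 0.0024, -0.0005, 0, 0, 0, 0, 0.0024, -0.0006, 0, 0, 0, 0, 0.0024, -0.0006, 0, 0, 0, 0, 0.0024, -0.0006, 0, 0, 0, 0, 0.0024, -0.0005, 0, 0, 0, 0, 0.0024, -0.0006, 0, 0, 0, 0, 0.0024, -0.0006, 0, 0, 0, 0, 0.0024, -0.0006, 0, 0, 0, 0, 0.0024, -0.0005, 0, 0, 0, 0],
)

```text
time_s: 34.43
ee_pos: [548.6, -207.0, 60.3]
ee_rot: [180.0, 0.0, 166.3]
force: [-0.6, -1.4, -0.6]
gripper_width: 27.2
```

```bash
python3 far.py 35
```

```text
t 34.48 tool in box [-106.82   -0.3 ] 60.31 F [ 0.34 -0.44] 0.66 w 27.2
far [35.21804326 -0.27484837] 0.23866117
```

Call:
arm_command(
  series=[0.0018, -0.0004, 0, 0, 0, 0, 0.0024, -0.0006, 0, 0, 0, 0, 0.0024, -0.0006, 0, 0, 0, 0, 0.0024, -0.0005, 0, 0, 0, 0, 0.0024, -0.0006, 0, 0, 0, 0, 0.0024, -0.0006, 0, 0, 0, 0, 0.0024, -0.0006, 0, 0, 0, 0, 0.0024, -0.0005, 0, 0, 0, 0, 0.0024, -0.0006, 0, 0, 0, 0, 0.0024, -0.0006, 0, 0, 0, 0, 0.0024, -0.0006, 0, 0, 0, 0, 0.0024, -0.0005, 0, 0, 0, 0, 0.0018, -0.0004, 0, 0, 0, 0, 0.0012, -0.0003, 0, 0, 0, 0],
)

```text
time_s: 35.65
ee_pos: [561.1, -210.0, 60.3]
ee_rot: [180.0, 0.0, 166.3]
force: [0.2, 0.2, 0.0]
gripper_width: 27.7
```

```bash
python3 far.py 49
```

```text
t 35.7 tool in box [-94.12  -0.22] 60.28 F [-0.69 -0.  ] 0.14 w 27.7
far [53.10326725 -0.84477171] 1.5616127
```

Call:
arm_command(
  series=[0.001, -0.0002, 0, 0, 0, 0, 0.001, -0.0003, 0, 0, 0, 0, 0.001, -0.0002, 0, 0, 0, 0, 0.001, -0.0003, 0, 0, 0, 0, 0.001, -0.0002, 0, 0, 0, 0, 0.001, -0.0002, 0, 0, 0, 0, 0.001, -0.0003, 0, 0, 0, 0, 0.001, -0.0002, 0, 0, 0, 0, 0.001, -0.0003, 0, 0, 0, 0, 0.001, -0.0002, 0, 0, 0, 0, 0.001, -0.0002, 0, 0, 0, 0, 0.001, -0.0003, 0, 0, 0, 0, 0.0006, -0.0001, 0, 0, 0, 0, 0.0005, -0.0001, 0, 0, 0, 0, 0.0005, -0.0001, 0, 0, 0, 0, 0.0005, -0.0001, 0, 0, 0, 0],
)

```text
time_s: 37.03
ee_pos: [566.6, -211.2, 60.3]
ee_rot: [180.0, -0.0, 166.3]
force: [-0.4, -0.3, 0.8]
gripper_width: 27.6
```

Run:
```python
from st import *
gs=grab('scene','s18.png')
cv2.imwrite('pics/c18.png',cv2.resize(cv2.imread('pics/s18.png')[145:215,135:235],None,fx=8,fy=8,interpolation=cv2.INTER_CUBIC)); st()
```

```text
t 37.08 tool in box [-88.49  -0.14] 60.27 F [-0.6 -0.4] 0.35 w 27.2
```

View pics/c18.png

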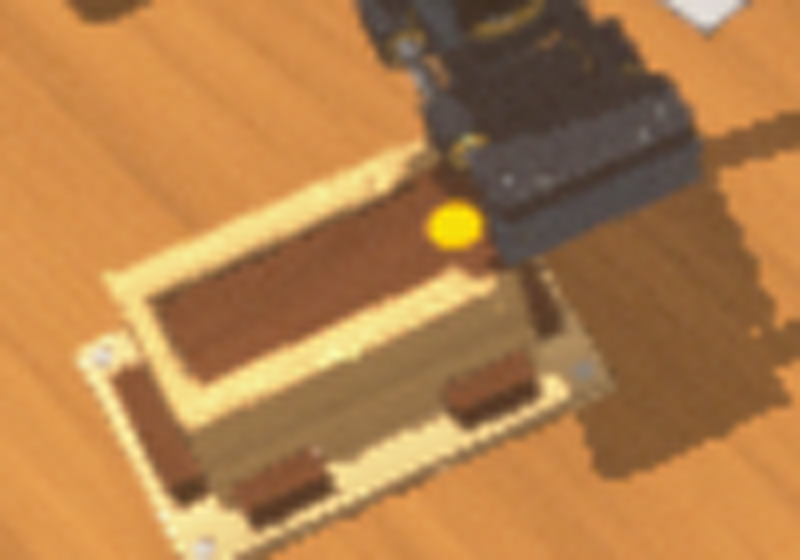

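Call:
arm_command(
  series=[0.0005, -0.0001, 0, 0, 0, 0, 0.0005, -0.0001, 0, 0, 0, 0, 0.0005, -0.0002, 0, 0, 0, 0, 0.0005, -0.0001, 0, 0, 0, 0, 0.0005, -0.0001, 0, 0, 0, 0, 0.0005, -0.0001, 0, 0, 0, 0, 0.0005, -0.0002, 0, 0, 0, 0],
)

```text
time_s: 37.67
ee_pos: [568.0, -211.6, 60.3]
ee_rot: [180.0, 0.0, 166.3]
force: [0.3, 0.3, -0.9]
gripper_width: 27.1
```

```bash
python3 st.py
```

```text
t 37.67 tool in box [-87.07  -0.18] 60.3 F [0.24 0.38] -0.87 w 27.1
```

Call:
arm_command(
  series=[0.0004, -0.0001, 0, 0, 0, 0, 0.0004, -0.0001, 0, 0, 0, 0, 0.0004, -0.0001, 0, 0, 0, 0],
)

```text
time_s: 37.92
ee_pos: [568.5, -211.7, 60.3]
ee_rot: [180.0, 0.0, 166.3]
force: [-0.8, -0.3, -0.1]
gripper_width: 27.3
```

```bash
python3 st.py
```

```text
t 37.92 tool in box [-86.55  -0.19] 60.29 F [-0.71 -0.44] -0.05 w 27.3
```

Call:
arm_command(
  series=[0.0004, -0.0001, 0, 0, 0, 0, 0.0004, -0.0001, 0, 0, 0, 0, 0.0004, -0.0001, 0, 0, 0, 0],
)

```text
time_s: 38.17
ee_pos: [569.0, -211.8, 60.3]
ee_rot: [180.0, -0.0, 166.3]
force: [0.1, -0.2, -0.5]
gripper_width: 27.6
```

```bash
python3 st.py
```

```text
t 38.17 tool in box [-86.07  -0.18] 60.28 F [ 0.11 -0.16] -0.51 w 27.6
```

Call:
arm_command(
  series=[0.0003, -0.0001, 0, 0, 0, 0, 0.0003, -0.0001, 0, 0, 0, 0, 0.0003, -0.0001, 0, 0, 0, 0],
)

```text
time_s: 38.42
ee_pos: [569.3, -211.9, 60.3]
ee_rot: [180.0, -0.0, 166.3]
force: [-0.4, 0.6, 0.4]
gripper_width: 27.1
```

```bash
python3 st.py
```

```text
t 38.42 tool in box [-85.71  -0.2 ] 60.29 F [-0.55  0.51] 0.39 w 27.1
```

Call:
arm_command(
  series=[0.0003, -0.0001, 0, 0, 0, 0, 0.0003, -0.0001, 0, 0, 0, 0, 0.0003, -0.0001, 0, 0, 0, 0],
)

```text
time_s: 38.67
ee_pos: [569.7, -212.1, 60.3]
ee_rot: [180.0, 0.0, 166.3]
force: [-0.5, 0.6, -0.4]
gripper_width: 27.4
```

```bash
python3 st.py
```

```text
t 38.67 tool in box [-85.32  -0.22] 60.3 F [-0.61  0.46] -0.44 w 27.4
```

Call:
arm_command(
  series=[0.0003, 0, 0, 0, 0, 0, 0.0003, -0.0001, 0, 0, 0, 0],
)

```text
time_s: 38.83
ee_pos: [569.9, -212.1, 60.3]
ee_rot: [180.0, -0.0, 166.3]
force: [-0.7, -0.2, -0.8]
gripper_width: 27.2
```

```bash
python3 st.py
```

```text
t 38.83 tool in box [-85.08  -0.23] 60.29 F [-0.67 -0.37] -0.77 w 27.2
```

Call:
arm_command(
  series=[0.0003, -0.0001, 0, 0, 0, 0, 0.0003, 0, 0, 0, 0, 0, 0.0003, -0.0001, 0, 0, 0, 0],
)

```text
time_s: 39.08
ee_pos: [570.1, -212.2, 60.2]
ee_rot: [180.0, -0.0, 166.3]
force: [-0.7, 0.5, 0.1]
gripper_width: 27.9
```

Call:
arm_command(
  series=[0.0003, -0.0001, 0, 0, 0, 0, 0.0003, -0.0001, 0, 0, 0, 0],
)

```text
time_s: 39.25
ee_pos: [570.1, -212.1, 60.2]
ee_rot: [180.0, -0.1, 166.3]
force: [-2.0, 0.6, 0.5]
gripper_width: 27.5
```

```bash
python3 st.py
```

```text
t 39.25 tool in box [-84.92  -0.22] 60.23 F [-2.14  0.14] 0.54 w 27.5
```

Call:
arm_command(
  series=[0.0003, -0.0001, 0, 0, 0, 0, 0.0002, 0, 0, 0, 0, 0, 0, 0, 0, 0, 0, 0],
)

```text
time_s: 39.5
ee_pos: [570.2, -212.1, 60.2]
ee_rot: [180.0, -0.1, 166.3]
force: [-3.2, 1.6, 2.3]
gripper_width: 27.5
```

```bash
python3 st.py
```

```text
t 39.5 tool in box [-84.86  -0.19] 60.2 F [-3.51  0.74] 2.3 w 27.5
```

Call:
arm_command(
  series=[-0.0012, 0.0003, 0, 0, 0, 0, -0.0024, 0.0006, 0, 0, 0, 0, -0.0097, 0.0024, 0, 0, 0, 0, -0.0243, 0.0059, 0, 0, 0, 0, -0.0485, 0.0118, 0, 0, 0, 0, -0.0485, 0.0118, 0.02, 0, 0, 0, -0.0485, 0.0118, 0.06, 0, 0, 0, -0.0485, 0.0118, 0.08, 0, 0, 0, -0.02, 0.03, 0.08, 0, 0, 0, 0, 0.03, 0.05, 0, 0, 0, 0, 0, 0, 0, 0, 0, 0, 0, 0, 0, 0, 0, 0, 0, 0, 0, 0, 0],
)

```text
time_s: 40.58
ee_pos: [469.4, -165.7, 175.6]
ee_rot: [-180.0, -0.1, 166.4]
force: [0.6, -0.7, 0.3]
gripper_width: 27.8
```

Run:
```python
from st import *
gs=grab('scene','s19.png');gt=grab('top','t19.png')
b=cv2.imread('pics/s19.png')[145:225,135:235];a=cv2.imread('pics/t19.png')[130:210,330:430]
cv2.imwrite('pics/c19.png',cv2.resize(np.hstack([b,a]),None,fx=4,fy=4,interpolation=cv2.INTER_CUBIC)); st()
for n,g in(('s',gs),('t',gt)):
  p,d,r=line_edge(g,F((-69,-27)),F((-69,27)),57,6);print(n,'near end',I(p-c),np.degrees(np.arctan2(d[1],d[0])),r)
```

```text
t 40.68 tool in box [-193.84   20.97] 174.8 F [-0.17  0.18] 0.06 w 27.9
s near end [-71.00521248   2.05199901] 84.25562 0.63193774
t near end [-71.19727207   1.61883719] 80.19489 1.9804416
```

View pics/c19.png

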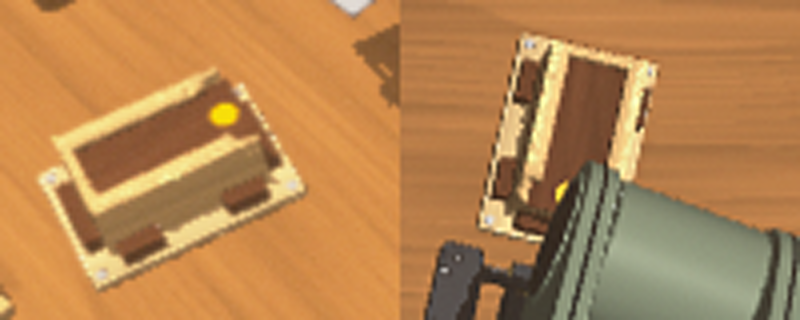

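View pics/s19.png

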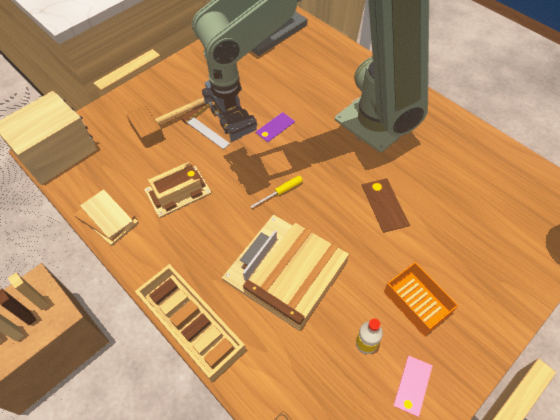

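Run:
```python
from st import *
def mark(img,x0,y0,x1,y1,z,g):
    hsv=cv2.cvtColor(img,cv2.COLOR_BGR2HSV); m=(hsv[...,0]>24)&(hsv[...,0]<32)&(hsv[...,1]>225)&(hsv[...,2]>180)
    yy,xx=np.nonzero(m[y0:y1,x0:x1]); return len(yy),ray(g,(xx.mean()+x0,yy.mean()+y0),z)
g=grab('scene','s20.png')
n,P=mark(cv2.imread('pics/s0.png') if False else cv2.imread('pics/scene0.png'),300,235,330,260,45,g); print(n,P,fr((0,0),-12.1)(P[:2]-[556.6,212.1]))
n,P=mark(cv2.imread('pics/s20.png'),180,165,205,185,57,g); print(n,P,I(P[:2]-c))
st()
```

```text
29 [510.53126256 202.05808339  45.        ] [-47.15021134  -0.16195519]
24 [ 600.6339758  -219.72292781   57.        ] [-53.45564346  -0.3430226 ]
t 40.73 tool in box [-193.73   20.95] 174.78 F [-0.62 -0.1 ] 0.05 w 27.1
```

```bash
python3 -c "
from h import *
print(env.job_done())"
```

```text
the job is handed in; nothing more can be done
None
```

The lid is in the box, pushed up to the closed rear end and released, and the job is handed in at about 41 s. No verdict comes back, so whether it passed is not confirmed.

I pressed the lid with about 5–6 N and slid it roughly 60 mm, until it hung about 42 mm out over the edge. I then gripped it by its long sides with 8 N and lifted it clear. I fed it into the grooves marked end last, let go, and pushed its end home with the fingertips until it met the rear end at about 3.5 N. The forces I read at the end of each move never came above about 6 N; they were not read in between.

**Last checks:**
- **Lid position:** the yellow mark puts the lid's origin at about x = -6.3 mm and y = -0.3 mm in the box frame; the target is -6 and 0.
- **Tool travel:** the fingertips stopped within 0.5 mm of where full insertion should stop them.
- **Bystanders:** the final scene picture shows them where they were, judged by eye.
- **Arm:** it ended clear, with the force reading near zero.

**Disagreement:** the edge fit of the lid's marked end gave x = -71 mm instead of -69. That fit was poor (residuals of 0.6 and 2 mm), because the dark jig block right behind that end blurs the edge and the arm partly hides it in the top view. I went by the mark and the stop.

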